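# Unstack the glazed pieces onto their painting boards

### The arm

A 6-joint arm with a two-finger parallel gripper is mounted at the origin on the work surface. World frame = base frame: x ahead of the robot, y to its left, z up, the work surface at z = 0. Lengths are in m, angles in rad, forces in N, time in s.
With the tool pointing down it reaches from about 0.35 to 0.975 m from the base axis. Payload 4.9 kg.
Tool frame: the origin (TCP) lies on the centre line of the jaws, within the pads' length; the fingertips stand 14 mm ahead of it and the grasp point (between the pads) lies 5 mm behind it; y points along the fingers, z is the direction in which the jaws open and shut, and the axes are right-handed (so a half turn about y gives the same grasp; the last joint's range is limited). The gripper opens to 85 mm and grips with 20 to 120 N. Pads are 22 mm wide; open, the fingers measure 114 mm over their backs; the gripper's body (76 mm by 85 mm) begins 54 mm behind the grasp point. The pads swing forward as they close: fully open they stand 13 mm farther back than shut.
Start: joints at [-1.378, 0.053, 1.613, -0, 1.476, -0.119], TCP at [0.192, -0.595, 0.216] pointing down, gripper open.
Joint ranges: [-3.01, 3.01], [-1.01, 2.22], [0.06, 2.58], [-1.02, 4.17], [0.09, 2.62], [-3.14, 3.14]. Speed limits (rad/s): [2.57, 2.57, 3.14, 3.14, 3.14, 3.14].

### API

Orientations are given as a rotation vector (axis times angle).
In Python, from station import ctrl gives the robot as it stands.
- The arm moves only by the tool servo_tool, never from a script. Its arguments are lists of equal length, an entry for each row: "delta_pos": the shift along the tool's x, y, z in m, a list of three; "dr": the turn, a rotation vector about the tool's x, y, z in degrees, a list of three; "grip": the opening, from 0 (shut) to 1 (fully open). In form: {"delta_pos": [[x, y, z], ...], "dr": [[rx, ry, rz], ...], "grip": [grip, ...]}. A call has 1 to 5 rows; each row shifts and turns the pose as measured when the row begins, along the tool's axes as they then stand; what a row does not reach is not made up. A row lasts 1/8 s, in which the tool goes at most 62.5 mm and 10.7 degrees, less where a joint would pass 70% of its speed; a pose out of reach is approached as far as the arm can. A call is refused whole if a number of a shift passes 0.0625 or a number of a turn 10.7, either way. A call with a gripper value outside its range is refused whole. The fingers move at their own pace and stop on an object; "grip_force" is the grip in N (left out, the last holds). Time passes only in rows, so rows that do not move let the fingers close. It gives the time, the measured TCP pose, the force and the opening at its end, in the units of the state.
- ctrl.get_obs(): the state, without advancing time (a new reading comes with each control period).
- ctrl.get_image(name): name is "side" or "top"; returns the picture (400x640x3 uint8, red, green, blue); there is no depth.
- ctrl.camera_params(name): a dict with "fovy" (degrees; the focal length in pixels is half the picture's height over the tangent of half this angle, whatever the lens; pixels are square), "cx", "cy" (the principal point, pixels), "eye" and "rotation" of the camera in the world. Camera axes: x right, y down, z forward; pixel columns grow to the right and rows downward; lengths in m; the calibration is good to about 2 mm. A picture is of the moment at which its call begins. camera_params takes no time and is no camera call.
- ctrl.finish_job(): hands the job in, once; it reports no verdict.
Trained networks look in the newest picture that a camera, given by its name, has taken for a name from the list of things; names that differ only in an ending like _2 or _b are one class to them, and where a whole thing is asked for, a point or a joint stands for the part that bears it (a point fixed in the world has none). Each returns a list of dicts, best first, with "score" (0 to 1); they miss things now and then, are a little off and sometimes report something else, mostly with a low value. They report only what shows in the picture. A call takes as long as a camera call. They do not tell look-alikes from the thing itself.
- ctrl.masks_of(camera, label): "pixels" (400x640 bool, what is visible of it) and "extent" ([left, top, right, bottom] in pixels, round what is visible of it).
The state is a dict: "t": time; "q": joint angles; "dq": joint speeds; "effort": joint torques, N m; "tool_pos": TCP position; "tool_rot": TCP orientation; "contact_force": force on the tool from outside, world axes, zero at the start; "wrist_torque": the same for the moment, N m; "opening": finger opening in m.
Only numpy, scipy, OpenCV 4.12 (cv2) and the standard library are available. Lean on these libraries where they do the work, as an engineer would, in place of code of your own. Each camera call takes 0.05 s, during which the arm holds its last target.

### The job

Take the two stacks of glazed pieces apart and set each piece gently, upright and centred, on the pad of the painting board whose ring and paint pot have its colour: green chest, blue drum, red jar and yellow caddy. Do not tip or drop any piece, and leave the spirit bottle and the cup where they are.

Things in the scene. Friction and masses are not known exactly. Their poses are not given: they have to be found in the camera images.
- chest: Green square glazed pedestal with gold bands, 62 x 62 mm, 50 mm high, flat top, about 0.28 kg. Origin: centre of its underside; z up, x and y square to its side faces. At the start it is the lower piece of one of the two stacks of two, on the table; either jar or caddy is on it.
- drum: Blue round glazed pedestal with gold bands, diameter 66 mm, 50 mm high, flat top, about 0.28 kg. Origin: centre of its underside; z is its axis, up. At the start it is the lower piece of one of the two stacks of two, on the table; either jar or caddy is on it.
- jar: Red round lidded jar with gold bands, straight-sided, diameter 48 mm, body 46 mm high with a small lid boss and gold ball on top (60 mm in all), about 0.16 kg. Origin: centre of its underside; z up. At the start it is the upper piece of one of the two stacks of two, on the 50 mm high chest or drum.
- caddy: Yellow square lidded caddy, straight-sided, 46 x 46 mm, body 46 mm high with a small lid boss and green ball on top (60 mm in all), about 0.16 kg. Origin: centre of its underside; z up, x and y square to its side faces. At the start it is the upper piece of one of the two stacks of two, on the 50 mm high chest or drum.
- board_green: Wooden painting board fixed to the table, 12 mm thick, with a grey pad (92 mm across, flush with its top) in a green ring 110 mm across, and a paint pot with green cap (34 mm across, top 40 mm above the table). Origin: at table height under the pad's centre; z up; x points to the pot, centred 88 mm away. The board ends 57 mm from the origin at -x and both sides, 112 mm at +x.
- board_blue: Wooden painting board fixed to the table, 12 mm thick, with a grey pad (92 mm across, flush with its top) in a blue ring 110 mm across, and a paint pot with blue cap (34 mm across, top 40 mm above the table). Origin: at table height under the pad's centre; z up; x points to the pot, centred 88 mm away. The board ends 57 mm from the origin at -x and both sides, 112 mm at +x.
- board_red: Wooden painting board fixed to the table, 12 mm thick, with a grey pad (92 mm across, flush with its top) in a red ring 110 mm across, and a paint pot with red cap (34 mm across, top 40 mm above the table). Origin: at table height under the pad's centre; z up; x points to the pot, centred 88 mm away. The board ends 57 mm from the origin at -x and both sides, 112 mm at +x.
- board_yellow: Wooden painting board fixed to the table, 12 mm thick, with a grey pad (92 mm across, flush with its top) in a yellow ring 110 mm across, and a paint pot with yellow cap (34 mm across, top 40 mm above the table). Origin: at table height under the pad's centre; z up; x points to the pot, centred 88 mm away. The board ends 57 mm from the origin at -x and both sides, 112 mm at +x.
- spirit: Loose clear bottle with red cap, diameter 48 mm, 105 mm high; to be left alone. Origin: centre of its underside, z up.
- cup: Loose small blue porcelain cup, rim diameter 64 mm, 50 mm high; to be left alone. Origin: centre of its underside, z up.
Mind the look-alikes: they are no part of the job. What is meant by the drum is not pink, and is the smaller of those in its own colour.

How it is judged:
By the outcome, as a careful person would: the job done as asked, in the order asked, and still so for the second after the job is handed in, with the robot touching nothing.
It also fails if it takes over 120 s, if anything falls off the work surface, if the arm or the gripper's body presses on something with over 40 N, if the wrist force passes 120 N, or if a joint passes its speed limit or range.

## Working session

There is one attempt and no reset: what is moved stays moved. The work goes in short steps, Python scripts to look and compute and a tool call to move; the robot and the scene stay as the last step left them, time stands still between calls to the robot, and variables do not carry over. Pictures are saved under pics/ and viewed, and the job is handed in when it is done.

Besides the shell and the picture viewer there is one more tool, called after ">>>" as name(argument=value, ...) on one line, values as JSON. servo_tool: Moves the arm, as the interface text tells. Its arguments: {"type":"object","properties":{"delta_pos":{"type":"array","items":{"type":"array","items":{"type":"number"}}},"dr":{"type":"array","items":{"type":"array","items":{"type":"number"}}},"grip":{"type":"array","items":{"type":"number"}},"grip_force":{"type":"number"}},"required":["delta_pos","dr","grip"]}

```bash
ls; mkdir -p pics; python3 - <<'E'
from station import ctrl
import cv2
for n in ("top","side"):
    im=ctrl.get_image(n); cv2.imwrite(f"pics/{n}0.png",im[:,:,::-1]); print(n,ctrl.camera_params(n))
print(ctrl.get_obs())
E
```

```text
pics
top {'fovy': 46.7862003156646, 'cx': 319.8221023863008, 'cy': 204.11839192823757, 'eye': array([0.39568692, 0.01852365, 1.10179554]), 'rotation': array([-2.18080619,  2.13805226, -0.1753002 ])}
side {'fovy': 57.228397661473004, 'cx': 322.4478964815736, 'cy': 201.68337663856013, 'eye': array([0.28966572, 0.65808225, 0.7824632 ]), 'rotation': array([-0.53896036,  2.71861476, -1.11923984])}
{'t': 0.1, 'q': array([-1.37799363e+00,  5.32999283e-02,  1.61418436e+00, -1.07537427e-05,
        1.47597377e+00, -1.18974005e-01]), 'dq': array([-0.00068019, -0.0009547 , -0.00289273, -0.00055477,  0.00030184,
       -0.00024161]), 'effort': array([ 2.52614655e-04, -3.94904029e+01, -3.71364033e+01, -1.67223757e-04,
        3.90665402e-03, -4.28344720e-06]), 'tool_pos': array([ 0.19161655, -0.5942749 ,  0.21496381]), 'tool_rot': array([-0.32278161,  2.05519895, -2.05132524]), 'contact_force': array([ 0.29896092, -0.22394414,  0.85336702]), 'wrist_torque': array([ 0.01266218, -0.03976214, -0.01858664]), 'opening': 0.08551328082951466}
```

View pics/top0.png

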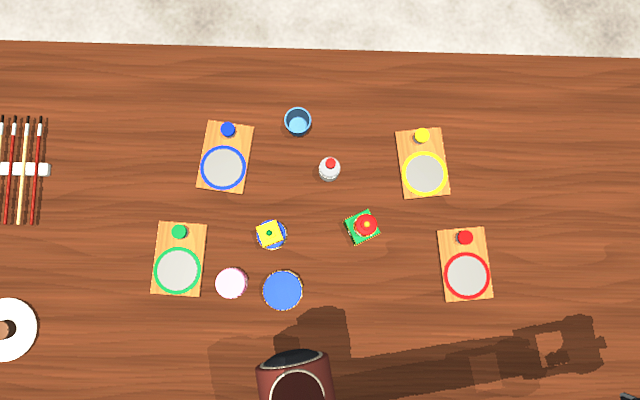

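View pics/side0.png

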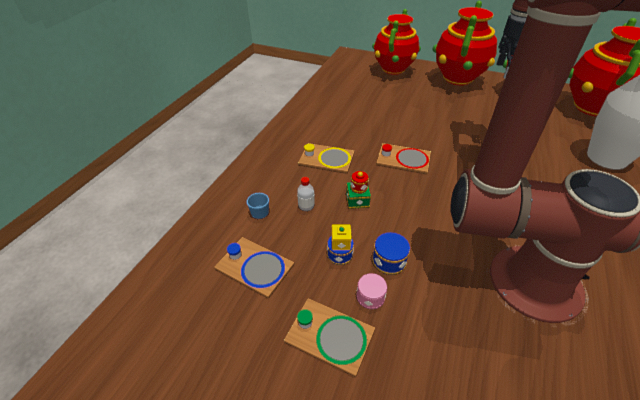

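Candidates for the drum in the top picture: the blue drum under the caddy (271,236), a larger blue drum (282,290) and a pink drum (231,283). I choose the one under the caddy. Chest with the jar on it: (363,226). I'll check these in close crops and measure with the masks.

```bash
cat > h.py <<'E'
import numpy as np, cv2
from scipy.spatial.transform import Rotation as R
from scipy.optimize import least_squares
from station import ctrl
def cam(n):
    p=ctrl.camera_params(n); f=200/np.tan(np.radians(p['fovy'])/2)
    return p['eye'],R.from_rotvec(p['rotation']).as_matrix(),f,p['cx'],p['cy']
def proj(n,P):
    e,M,f,cx,cy=cam(n); c=(np.atleast_2d(P)-e)@M
    return np.c_[f*c[:,0]/c[:,2]+cx,f*c[:,1]/c[:,2]+cy]
def back(n,uv,z):
    e,M,f,cx,cy=cam(n); uv=np.atleast_2d(uv).astype(float)
    d=np.c_[(uv[:,0]-cx)/f,(uv[:,1]-cy)/f,np.ones(len(uv))]@M.T
    return e+d*((z-e[2])/d[:,2])[:,None]
E
python3 - <<'E'
from h import *
np.set_printoptions(precision=4,suppress=True)
ims={n:ctrl.get_image(n) for n in("top","side")}
np.savez("im0.npz",**ims)
S={}
for l in ["chest","drum","jar","caddy","board_green","board_blue","board_red","board_yellow","spirit","cup"]:
    for n in ims:
        for i,d in enumerate(ctrl.masks_of(n,l)):
            if d['score']<.3: continue
            m=d['pixels']; v,u=np.nonzero(m); print(l,n,round(d['score'],2),np.round(d['extent']),"c",u.mean().round(1),v.mean().round(1),m.sum())
            S[f"{l}|{n}|{i}"]=m
np.savez("m0.npz",**S)
t=cv2.resize(ims['top'][100:310,140:500],None,fx=2.2,fy=2.2,interpolation=cv2.INTER_CUBIC);cv2.imwrite("pics/tc.png",t[:,:,::-1])
s=cv2.resize(ims['side'][130:310,220:440],None,fx=3,fy=3,interpolation=cv2.INTER_CUBIC);cv2.imwrite("pics/sc.png",s[:,:,::-1])
# rings
for n in ims:
  hsv=cv2.cvtColor(ims[n],cv2.COLOR_RGB2HSV)
  print(n,hsv.shape)
E
```

```text
chest top 0.84 [343. 209. 379. 246.] c 356.2 227.8 456
chest top 0.46 [316. 160. 337. 183.] c 328.4 168.9 421
chest side 0.56 [346. 185. 373. 209.] c 357.3 198.2 436
drum top 0.81 [212. 267. 245. 300.] c 230.4 283.3 774
drum top 0.63 [264. 271. 301. 311.] c 282.2 290.5 1192
drum top 0.56 [255. 224. 283. 250.] c 278.7 238.5 142
drum side 0.85 [354. 272. 384. 309.] c 371.2 290.7 865
drum side 0.69 [328. 239. 352. 265.] c 338.4 253.6 437
jar top 0.91 [352. 216. 372. 240.] c 364.5 225.1 450
jar side 0.91 [355. 170. 371. 191.] c 359.7 181.6 308
caddy top 0.68 [256. 218. 286. 251.] c 269.0 233.8 504
caddy side 0.88 [331. 220. 354. 249.] c 341.4 236.8 571
board_green top 0.63 [151. 222. 206. 298.] c 178.5 258.8 3677
board_green side 0.68 [286. 298. 377. 375.] c 330.1 336.2 4126
board_blue top 0.87 [197. 121. 256. 197.] c 224.6 157.3 3314
board_blue side 0.65 [212. 236. 292. 298.] c 254.2 266.3 2692
board_red top 0.73 [437. 225. 493. 302.] c 463.9 264.3 3466
board_red side 0.8 [379. 145. 432. 173.] c 403.6 158.1 1154
board_yellow top 0.94 [395. 129. 448. 200.] c 421.8 163.5 3350
board_yellow side 0.56 [296. 144. 358. 170.] c 326.1 157.6 1155
spirit top 0.76 [317. 156. 337. 180.] c 328.6 169.1 422
spirit side 0.97 [296. 176. 313. 209.] c 305.4 194.4 447
cup top 0.89 [286. 106. 310. 135.] c 297.0 121.2 591
cup top 0.55 [343. 207. 379. 249.] c 355.7 228.1 380
cup side 0.79 [245. 194. 271. 217.] c 258.3 204.8 467
cup side 0.38 [352. 168. 370. 192.] c 359.5 181.4 333
top (400, 640, 3)
side (400, 640, 3)
```

View pics/tc.png

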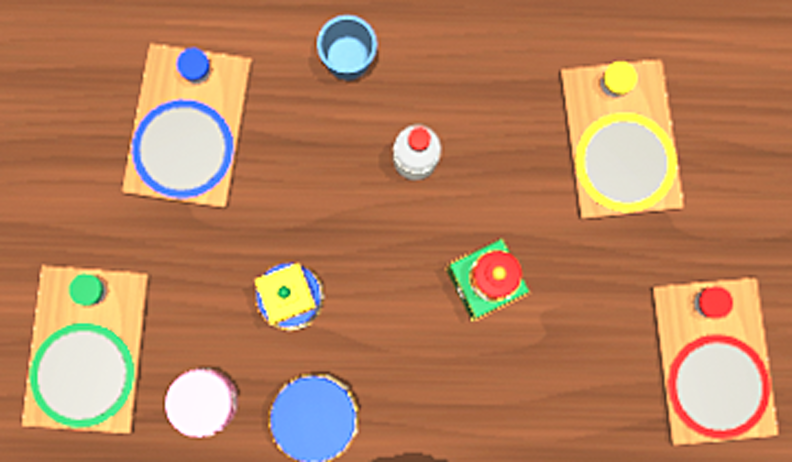

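View pics/sc.png

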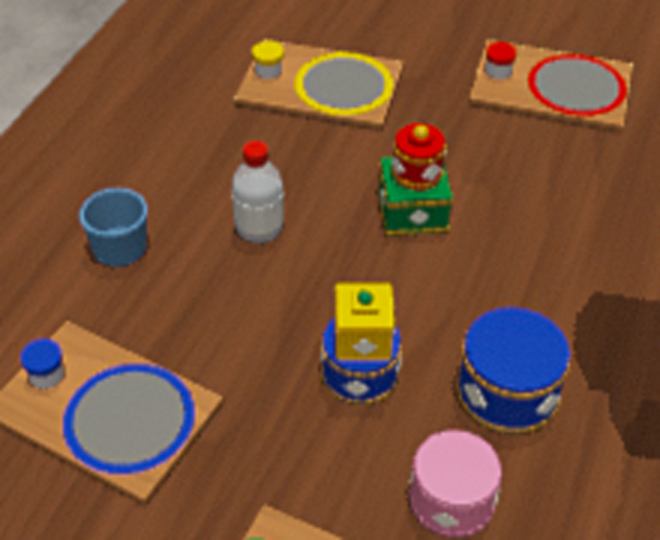

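```bash
cat >> h.py <<'E'
def hsvmask(im,c):
    h,s,v=cv2.split(cv2.cvtColor(im,cv2.COLOR_RGB2HSV)); s=s.astype(int);v=v.astype(int)
    if c=='red': m=((h<5)|(h>174))&(s>170)&(v>90)
    if c=='yellow': m=(h>24)&(h<34)&(s>150)&(v>110)
    if c=='green': m=(h>45)&(h<85)&(s>120)&(v>50)
    if c=='blue': m=(h>105)&(h<130)&(s>120)&(v>50)
    return m
def box(x,y,yaw,w,z0,z1,shape):
    if shape=='sq': a=np.array([[-1,-1],[1,-1],[1,1],[-1,1]])*w/2
    else:
        t=np.linspace(0,2*np.pi,48,endpoint=False); a=np.c_[np.cos(t),np.sin(t)]*w/2
    c,s=np.cos(yaw),np.sin(yaw); a=a@np.array([[c,s],[-s,c]])+[x,y]
    return np.r_[np.c_[a,np.full(len(a),z0)],np.c_[a,np.full(len(a),z1)]]
def hull(n,P,K=8,shape=(400,640)):
    p=cv2.convexHull(proj(n,P).astype(np.float32)).astype(np.float64)
    m=np.zeros(shape,np.uint8); cv2.fillConvexPoly(m,np.round((p)*256).astype(np.int32),255,cv2.LINE_AA,8)
    return m/255.
def ring(n,im,c,guess):
    m=hsvmask(im,c); v,u=np.nonzero(m); P=back(n,np.c_[u,v],.012)[:,:2]
    g=np.array(guess[:2])
    for tol in(.02,.012,.008,.006):
        d=np.hypot(*(P-g).T); Q=P[abs(d-.0505)<tol]
        r=least_squares(lambda q:np.hypot(Q[:,0]-q[0],Q[:,1]-q[1])-q[2],[*g,.0505],loss='soft_l1',f_scale=.003).x; g=r[:2]
    return r,len(Q)
E
python3 - <<'E'
from h import *
np.set_printoptions(precision=4,suppress=True)
D=np.load("im0.npz")
G=dict(green=(178,270),blue=(223,168),red=(467,275),yellow=(424,173))
pot=dict(green=(179,232),blue=(228,130),red=(465,237),yellow=(422,136))
for c in G:
    g=back("top",G[c],.012)[0]; p=back("top",pot[c],.040)[0]
    for n in("top","side"):
        print(c,n,*ring(n,D[n],c,g))
    print("   pot",p[:2], "yaw",np.degrees(np.arctan2(*(p-g)[[1,0]])))
for nm,uv,z in[("caddytop",(269,234),.096),("drum",(271,236),.05),("jartop",(366,225),.096),("chest",(362,228),.05),("big",(282,290),.05),("pink",(231,283),.05),("spirit",(329,169),.08),("cup",(297,121),.05)]:
    print(nm,back("top",uv,z)[0])
E
```

```text
green top [0.388  0.3236 0.0505] 411
green side [0.3887 0.3219 0.0506] 511
   pot [0.4738 0.3162] yaw -3.226523837340328
blue top [0.6337 0.2296 0.0503] 373
blue side [0.6343 0.2276 0.0505] 322
   pot [0.717  0.2158] yaw -8.513049002596867
red top [ 0.3881 -0.3524  0.0508] 378
red side [ 0.3879 -0.3547  0.0504] 104
   pot [ 0.4753 -0.3416] yaw 7.7991655735424565
yellow top [ 0.6298 -0.2554  0.0513] 436
yellow side [ 0.6304 -0.2582  0.0511] 165
   pot [ 0.714  -0.2446] yaw 7.232457073168312
caddytop [0.4692 0.1062 0.096 ]
drum [0.4681 0.1055 0.05  ]
jartop [ 0.4931 -0.1049  0.096 ]
chest [ 0.4905 -0.1014  0.05  ]
big [0.3479 0.077  0.05  ]
pink [0.3614 0.1912 0.05  ]
spirit [ 0.6198 -0.0226  0.08  ]
cup [0.74   0.0533 0.05  ]
```

```bash
cat >> h.py <<'E'
from scipy.optimize import minimize
def fitpiece(ims,c,w,z0,z1,shape,guess,occ=None,rad=30):
    """ims: name->img ; occ(name)->mask excluded. free x,y,yaw,scale"""
    T={}
    for n in ims:
        m=hsvmask(ims[n],c).astype(float); uv=proj(n,[guess[0],guess[1],(z0+z1)/2])[0]
        W=np.zeros(m.shape); cv2.circle(W,tuple(int(q) for q in uv),rad,1,-1)
        if occ is not None: W=W*(1-occ(n))
        T[n]=(m,W)
    def cost(q):
        s=0
        for n,(m,W) in T.items():
            h=hull(n,box(q[0],q[1],q[2]*10,w*(1+q[3]),z0+.002,z1,shape)); s+=(abs(h-m)*W).sum()/(m*W).sum()
        return s/len(T)+ 2*q[3]**2
    best=None
    for y in ([0] if shape=='rd' else np.radians([-30,-10,10,30,45])):
        r=minimize(cost,[guess[0],guess[1],y/10,0],method='Nelder-Mead',options=dict(initial_simplex=np.array([guess[0],guess[1],y/10,0])+np.array([[0,0,0,0],[.004,0,0,0],[0,.004,0,0],[0,0,.02,0],[0,0,0,.05]]),maxiter=300))
        if best is None or r.fun<best.fun: best=r
    x=best.x; return x[0],x[1],np.degrees(x[2]*10),x[3],best.fun
E
python3 - <<'E'
from h import *
np.set_printoptions(precision=4,suppress=True)
D=np.load("im0.npz"); D={n:D[n] for n in("top","side")}
def run(ims):
    j=fitpiece(ims,'red',.048,.050,.096,'rd',(.493,-.105))
    c=fitpiece(ims,'yellow',.046,.050,.096,'sq',(.469,.106))
    oj=lambda n:np.clip(hull(n,box(j[0],j[1],0,.052,.05,.112,'rd')),0,1)
    oc=lambda n:np.clip(hull(n,box(c[0],c[1],np.radians(c[2]),.05,.05,.112,'sq')),0,1)
    ch=fitpiece(ims,'green',.062,0,.05,'sq',(.4905,-.1014),oj)
    dr=fitpiece(ims,'blue',.066,0,.05,'rd',(.468,.1055),oc,rad=24)
    for n,q in zip(("jar","caddy","chest","drum"),(j,c,ch,dr)): print(n,np.array(q))
for k in("top","side"): print(k); run({k:D[k]})
print("both"); run(D)
E
```

```text
top
jar [ 0.4965 -0.1069  7.5515 -0.1615  0.5543]
caddy [ 0.4812  0.1028 23.2399 -0.3984  1.4956]
chest [ 0.4955 -0.1017 27.1969 -0.083   0.2139]
drum [  0.4713   0.1044 -45.0182  -0.2442   0.9659]
sideTraceback (most recent call last):
  File "<stdin>", line 12, in <module>
  File "<stdin>", line 9, in run
  File "h.py", line 55, in fitpiece
    r=minimize(cost,[guess[0],guess[1],y/10,0],method='Nelder-Mead',options=dict(initial_simplex=np.array([guess[0],guess[1],y/10,0])+np.array([[0,0,0,0],[.004,0,0,0],[0,.004,0,0],[0,0,.02,0],[0,0,0,.05]]),maxiter=300))
    res = _minimize_neldermead(fun, x0, args, callback, bounds=bounds,
                               **options)
    fxc = func(xc)
    fx = function(np.copy(x), *(wrapper_args + args))
  File "h.py", line 51, in cost
    h=hull(n,box(q[0],q[1],q[2]*10,w*(1+q[3]),z0+.002,z1,shape)); s+=(abs(h-m)*W).sum()/(m*W).sum()
  File "h.py", line 29, in hull
    p=cv2.convexHull(proj(n,P).astype(np.float32)).astype(np.float64)
                     ~~~~^^^^^
  File "h.py", line 9, in proj
    e,M,f,cx,cy=cam(n); c=(np.atleast_2d(P)-e)@M
                ~~~^^^
  File "h.py", line 6, in cam
    p=ctrl.camera_params(n); f=200/np.tan(np.radians(p['fovy'])/2)
ValueError: time passes only in moves, steps and waits
```

```bash
python3 - <<'E'
from station import ctrl
import pickle
pickle.dump({n:ctrl.camera_params(n) for n in("top","side")},open("cam.pkl","wb"))
s=open("h.py").read().replace("p=ctrl.camera_params(n)","p=CP[n]").replace("def cam(n)","import pickle\nCP=pickle.load(open('cam.pkl','rb'))\ndef cam(n)")
open("h.py","w").write(s)
E
python3 - <<'E'
from h import *
D=np.load("im0.npz")
out=[]
for n,(x0,y0) in(("top",(250,205)),("top",(335,200)),("side",(315,210)),("side",(330,160))):
    im=D[n][y0:y0+60,x0:x0+60].copy(); lab=np.zeros_like(im)
    for c,k in(('red',(255,0,0)),('yellow',(255,255,0)),('green',(0,255,0)),('blue',(0,0,255))): lab[hsvmask(im,c)]=k
    out.append(np.vstack([im,lab]))
o=cv2.resize(np.hstack(out),None,fx=3.3,fy=3.3,interpolation=cv2.INTER_NEAREST); cv2.imwrite("pics/lab.png",o[:,:,::-1])
E
```

```text
(no output)
```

View pics/lab.png

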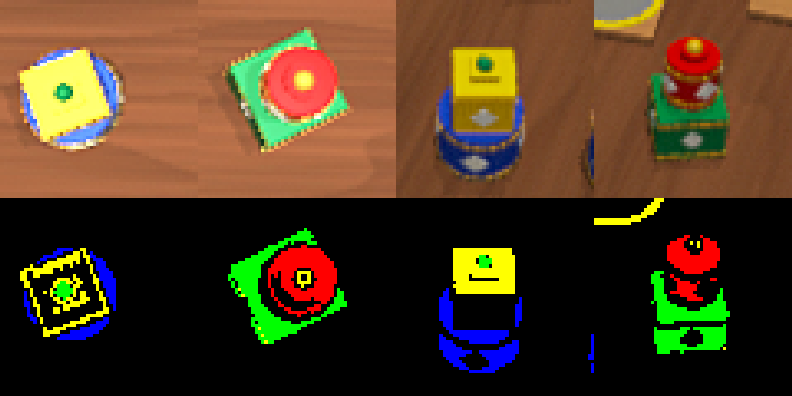

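```bash
python3 - <<'E'
s=open("h.py").read()
s=s.replace("m=(h>24)&(h<34)&(s>150)&(v>110)","m=(h>=21)&(h<36)&(s>90)&(v>90)")
s+='''
def fithull(ims,c,w,z0,z1,shape,guess,rad=28):
    T={}
    for n in ims:
        m=hsvmask(ims[n],c).astype(np.uint8); uv=proj(n,[guess[0],guess[1],(z0+z1)/2])[0]
        W=np.zeros(m.shape,np.uint8); cv2.circle(W,tuple(int(q) for q in uv),rad,1,-1); m=m*W
        k,L,st,_=cv2.connectedComponentsWithStats(cv2.dilate(m,np.ones((3,3),np.uint8)))
        i=1+np.argmax(st[1:,4]); m=m*(L==i)
        p=cv2.convexHull(cv2.findNonZero(m)); H=np.zeros(m.shape,np.uint8); cv2.fillConvexPoly(H,p,1); T[n]=H.astype(float)
    def cost(q):
        s=0
        for n,m in T.items():
            h=hull(n,box(q[0],q[1],q[2]*10,w*(1+q[3]),z0,z1,shape)); s+=abs(h-m).sum()/m.sum()
        return s/len(T)+ .5*q[3]**2
    best=None
    for y in ([0] if shape=='rd' else np.radians([-30,-10,10,30,45])):
        x0=np.array([guess[0],guess[1],y/10,0])
        r=minimize(cost,x0,method='Nelder-Mead',options=dict(initial_simplex=x0+np.array([[0,0,0,0],[.004,0,0,0],[0,.004,0,0],[0,0,.02,0],[0,0,0,.05]]),maxiter=300))
        if best is None or r.fun<best.fun: best=r
    x=best.x; return np.array([x[0],x[1],(np.degrees(x[2]*10)+45)%90-45,x[3],best.fun])
'''
open("h.py","w").write(s)
E
python3 - <<'E'
from h import *
np.set_printoptions(precision=4,suppress=True)
D=np.load("im0.npz"); D={n:D[n] for n in("top","side")}
R={}
for ims in({'top':D['top']},{'side':D['side']},D):
    print(list(ims))
    for n,a in dict(jar=('red',.048,.050,.096,'rd',(.493,-.105)),caddy=('yellow',.046,.05,.096,'sq',(.469,.106)),chest=('green',.062,0,.05,'sq',(.4905,-.1014)),drum=('blue',.066,0,.05,'rd',(.468,.1055),24)).items():
        if n in('chest','drum') and list(ims)==['side']: continue
        R[n]=(a,fithull(ims,*a)); print(n,R[n][1])
out=[]
for n,(x0,y0) in(("top",(250,205)),("top",(335,200)),("side",(315,210)),("side",(330,160))):
    im=cv2.resize(D[n][y0:y0+60,x0:x0+60],None,fx=5,fy=5,interpolation=cv2.INTER_NEAREST)
    for k,(a,q) in R.items():
        P=proj(n,box(q[0],q[1],np.radians(q[2]),a[1],a[2],a[3],a[4])); h=len(P)//2
        for pp in(P[:h],P[h:]): cv2.polylines(im,[np.int32((pp-[x0,y0]+.5)*5)],True,(255,255,255),1)
    out.append(im)
cv2.imwrite("pics/fit.png",np.vstack([np.hstack(out[:2]),np.hstack(out[2:])])[:,:,::-1])
E
```

```text
['top']
jar [ 0.4964 -0.107  33.9501 -0.1496  0.0912]
caddy [ 0.4695  0.1063 21.0429  0.0139  0.1107]
chest [ 0.4953 -0.1017 27.0396 -0.0495  0.0428]
drum [ 0.4703  0.093  37.5365 -0.4508  0.5766]
['side']
jar [ 0.4977 -0.113  42.0727 -0.2214  0.1818]
caddy [ 0.4726  0.1037 23.0738 -0.0856  0.0757]
['top', 'side']
jar [ 0.4963 -0.1075 32.2625 -0.1652  0.16  ]
caddy [ 0.4711  0.1062 21.6015 -0.0177  0.1285]
chest [ 0.495  -0.1019 26.7794 -0.0735  0.1407]
drum [ 0.4697  0.1008 -3.5238 -0.293   0.5584]
```

View pics/fit.png

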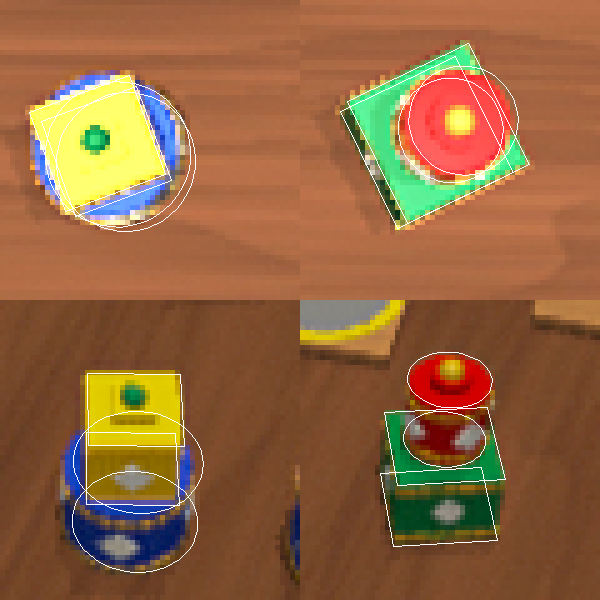

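```bash
cat > ov.py <<'E'
from h import *
D=np.load("im0.npz")
def ov(name,R,wins=(("top",(250,205)),("top",(335,200)),("side",(315,210)),("side",(330,160))),D=D,f=6):
    out=[]
    for n,(x0,y0) in wins:
        im=cv2.resize(D[n][y0:y0+60,x0:x0+60],None,fx=f,fy=f,interpolation=cv2.INTER_NEAREST)
        for a,q in R:
            P=proj(n,box(q[0],q[1],np.radians(q[2]),*a)); h=len(P)//2
            for pp,c in((P[:h],(255,255,255)),(P[h:],(0,0,0))): cv2.polylines(im,[np.int32((pp-[x0,y0]+.5)*f)],True,c,1)
        out.append(im)
    k=len(out)//2
    cv2.imwrite(name,np.vstack([np.hstack(out[:k]),np.hstack(out[k:])])[:,:,::-1])
E
python3 - <<'E'
from ov import *
print(back("top",(271.1,233.3),.05)[0],back("top",(366.5,224.4),.107)[0],back("top",(366.6,224.4),.096)[0],back("side",(361.3,172.2),.107)[0])
# circle fit of drum: hsv v-bright blue in top
im=D['top']; h,s,v=cv2.split(cv2.cvtColor(im,cv2.COLOR_RGB2HSV)); print(h[234,282:286],s[234,282:286],v[234,282:286])
d=back("top",(271.1,233.3),.05)[0]; 
R=[((.062,0,.05,'sq'),(.495,-.1019,26.9)),((.046,.05,.096,'sq'),(.4705,.106,21.5)),((.066,0,.05,'rd'),(d[0],d[1],0)),((.048,.05,.096,'rd'),(.4945,-.1065,0))]
ov("pics/ov1.png",R)
E
```

```text
[0.47422925 0.10548713 0.05      ] [ 0.49336622 -0.10466629  0.107     ] [ 0.49445079 -0.10624795  0.096     ] [ 0.49258681 -0.11028059  0.107     ]
[115 110 108 120] [161 171 164  70] [198 255 255 233]
```

View pics/ov1.png

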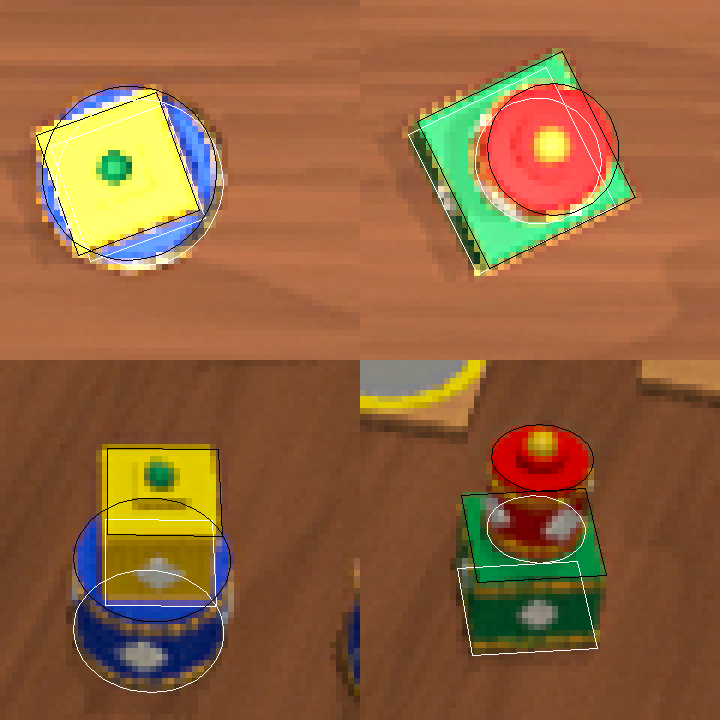

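Pictures show the jar on the chest (top ≈ (366,225)) and the caddy on the drum (≈ (270,233)). The overlay outlines agree to about 1–2 mm. The pink drum (231,283) and the bigger blue one (282,290) are rejected, because the stacked drum fits 66 mm and stands under the caddy. Now the motion helper.

```bash
cat > go.py <<'E'
import sys,numpy as np
from scipy.spatial.transform import Rotation as R
from station import ctrl
np.set_printoptions(precision=4,suppress=True)
# usage: go.py x y z jawdeg(mod 180, 'k' keep)
o=ctrl.get_obs(); M=R.from_rotvec(o['tool_rot']).as_matrix()
print("t",o['t'],"pos",o['tool_pos'],"F",o['contact_force'],"open",o['opening'],"q",o['q'])
ang=np.degrees(np.arctan2(M[1,2],M[0,2])); print("jaw ang",ang.round(2),"y axis",M[:,1])
if len(sys.argv)>3:
    x,y,z=map(float,sys.argv[1:4]); a=ang if len(sys.argv)<5 else float(sys.argv[4])
    a=np.radians(a+180*round((ang-a)/180) if len(sys.argv)<6 else a)
    zt=np.array([np.cos(a),np.sin(a),0]); yt=np.array([0,0,-1.]); T=np.c_[np.cross(yt,zt),yt,zt]
    print("shift(now axes)",M.T@(np.array([x,y,z])-o['tool_pos']),"shift(target axes)",T.T@(np.array([x,y,z])-o['tool_pos']),"turn",np.degrees(R.from_matrix(M.T@T).as_rotvec()))
E
for a in 0 90; do python3 go.py .494 -.1065 .2 $a; done; python3 go.py .494 -.1065 .2 26.9;python3 go.py .494 -.1065 .2 116.9
```

```text
t 1.2 pos [ 0.1917 -0.5948  0.2161] F [ 0.0847 -0.8076  1.0693] open 0.08513560109376604 q [-1.378   0.0527  1.6129  0.      1.476  -0.119 ]
jaw ang -72.13 y axis [ 0. -0. -1.]
shift(now axes) [-0.4375  0.0161 -0.3721] shift(target axes) [-0.4883  0.0161  0.3023] turn [ -0.0012 -72.133    0.0003]
t 1.2 pos [ 0.1917 -0.5948  0.2161] F [ 0.0847 -0.8076  1.0693] open 0.08513560109376604 q [-1.378   0.0527  1.6129  0.      1.476  -0.119 ]
jaw ang -72.13 y axis [ 0. -0. -1.]
shift(now axes) [-0.4375  0.0161 -0.3721] shift(target axes) [-0.3023  0.0161 -0.4883] turn [-0.001  17.867  -0.0006]
t 1.2 pos [ 0.1917 -0.5948  0.2161] F [ 0.0847 -0.8076  1.0693] open 0.08513560109376604 q [-1.378   0.0527  1.6129  0.      1.476  -0.119 ]
jaw ang -72.13 y axis [ 0. -0. -1.]
shift(now axes) [-0.4375  0.0161 -0.3721] shift(target axes) [ 0.2988  0.0161 -0.4905] turn [-0.0006 80.967  -0.0011]
t 1.2 pos [ 0.1917 -0.5948  0.2161] F [ 0.0847 -0.8076  1.0693] open 0.08513560109376604 q [-1.378   0.0527  1.6129  0.      1.476  -0.119 ]
jaw ang -72.13 y axis [ 0. -0. -1.]
shift(now axes) [-0.4375  0.0161 -0.3721] shift(target axes) [-0.4905  0.0161 -0.2988] turn [-0.0011 -9.033  -0.0003]
```

>>> servo_tool(delta_pos=[[0,0,0],[-0.05,0,-0.03],[-0.05,0,-0.03],[-0.05,0,-0.03],[-0.05,0,-0.03]], dr=[[0,-9,0],[0,0,0],[0,0,0],[0,0,0],[0,0,0]], grip=[1,1,1,1,1], grip_force=30)

```text
t: 1.82
tool_pos: [0.3163, -0.3948, 0.2159]
tool_rot: [-0.466, 1.96, -1.962]
contact_force: [0.8, -0.5, -0.2]
opening: 0.0857
```

```bash
python3 go.py .494 -.1065 .2 -63.1
```

```text
t 1.825 pos [ 0.3163 -0.3948  0.2159] F [ 0.7598 -0.4979 -0.2336] open 0.08574271540948236 q [-1.0428 -0.2386  1.8854  0.0005  1.4937  0.061 ]
jaw ang -63.24 y axis [ 0.001  -0.0006 -1.    ]
shift(now axes) [-0.2884  0.0159 -0.1775] shift(target axes) [-0.2889  0.0159 -0.1767] turn [-0.0578 -0.1415 -0.0328]
```

Tracking is good; on to the spot above the jar.

>>> servo_tool(delta_pos=[[-0.05,0,-0.031],[-0.05,0,-0.031],[-0.05,0,-0.031],[-0.05,0,-0.031],[-0.05,0,-0.031]], dr=[[0,0,0],[0,0,0],[0,0,0],[0,0,0],[0,0,0]], grip=[1,1,1,1,1])

```text
t: 2.45
tool_pos: [0.4739, -0.1355, 0.2175]
tool_rot: [-0.46, 1.955, -1.966]
contact_force: [0.1, -0.4, 1.1]
opening: 0.0852
```

```bash
python3 go.py .494 -.1065 .2 -63.1
```

```text
t 2.45 pos [ 0.4739 -0.1355  0.2175] F [ 0.1309 -0.4271  1.13  ] open 0.08519712559428466 q [-0.4289 -0.2779  1.9149 -0.0011  1.4977  0.6766]
jaw ang -63.34 y axis [ 0.0058 -0.0039 -1.    ]
shift(now axes) [-0.0309  0.0175 -0.017 ] shift(target axes) [-0.031   0.0175 -0.0168] turn [-0.351  -0.2364 -0.1974]
```

>>> servo_tool(delta_pos=[[-0.031,0.01,-0.017],[0,0.01,0],[0,0.01,0]], dr=[[-0.35,-0.2,-0.2],[0,0,0],[0,0,0]], grip=[1,1,1])

```text
t: 2.82
tool_pos: [0.4963, -0.1026, 0.1881]
tool_rot: [-0.471, 1.953, -1.957]
contact_force: [-0.1, -0.1, 0.3]
opening: 0.0857
```

```bash
python3 go.py .494 -.1065 .071 -63.1; python3 - <<'E'
from h import *
a=ctrl.get_image("side"); b=ctrl.get_image("top")
cv2.imwrite("pics/s1.png",np.vstack([cv2.resize(a[100:300,220:520],(600,300)) ,cv2.resize(b[150:300,250:500],(600,300))])[:,:,::-1])
E
```

```text
t 2.825 pos [ 0.4963 -0.1026  0.1881] F [-0.0528 -0.1244  0.2741] open 0.08573415858828119 q [-0.3508 -0.2191  1.9155 -0.0002  1.442   0.7444]
jaw ang -62.75 y axis [ 0.0028 -0.0013 -1.    ]
shift(now axes) [0.004  0.1171 0.0021] shift(target axes) [0.0038 0.1171 0.0024] turn [-0.1385  0.3522 -0.1121]
```

View pics/s1.png

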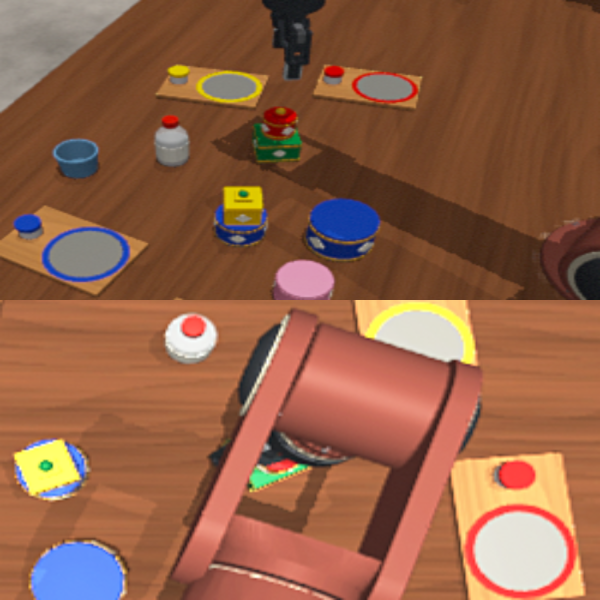

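Gripper above the jar (side ≈ (360,165) px). I correct the pose and descend.

>>> servo_tool(delta_pos=[[0.0038,0.02,0.0022],[0,0.03,0],[0,0.01,0]], dr=[[-0.1,0.3,-0.1],[0,0,0],[0,0,0]], grip=[1,1,1])

```text
t: 3.3
tool_pos: [0.4918, -0.1098, 0.1246]
tool_rot: [-0.464, 1.964, -1.964]
contact_force: [0.3, -0.4, 0.4]
opening: 0.0853
```

```bash
python3 go.py .494 -.1065 .071 -63.1
```

```text
t 3.3 pos [ 0.4918 -0.1098  0.1246] F [ 0.3498 -0.3912  0.4158] open 0.08525521648476879 q [-0.367  -0.1662  1.9793 -0.0008  1.329   0.7404]
jaw ang -63.44 y axis [-0.0008 -0.0005 -1.    ]
shift(now axes) [-0.0035  0.0536 -0.002 ] shift(target axes) [-0.0035  0.0536 -0.0019] turn [-0.0063 -0.3398  0.0554]
```

>>> servo_tool(delta_pos=[[-0.002,0.015,-0.001],[-0.0005,0.015,0],[0,0.012,0],[0,0.005,0],[0,0,0]], dr=[[0,0,0],[0,0,0],[0,0,0],[0,0,0],[0,0,0]], grip=[1,1,1,1,1])

```text
t: 3.92
tool_pos: [0.4935, -0.1085, 0.0745]
tool_rot: [-0.463, 1.964, -1.965]
contact_force: [-0.1, 0.0, -0.1]
opening: 0.0853
```

```bash
python3 go.py .494 -.1065 .071 -63.1
```

```text
t 3.925 pos [ 0.4935 -0.1085  0.0745] F [-0.1428  0.0404 -0.0521] open 0.08528498102376292 q [-0.3633 -0.1018  2.0115 -0.001   1.2325  0.7457]
jaw ang -63.52 y axis [-0.0009 -0.0007 -1.    ]
shift(now axes) [-0.0013  0.0035 -0.0016] shift(target axes) [-0.0013  0.0035 -0.0016] turn [-0.0107 -0.42    0.062 ]
```

>>> servo_tool(delta_pos=[[-0.001,0.003,-0.0015],[0,0,0],[0,0,0],[0,0,0],[0,0,0]], dr=[[0,0,0],[0,0,0],[0,0,0],[0,0,0],[0,0,0]], grip=[1,0.7,0.6,0.5,0.4])

```text
t: 4.55
tool_pos: [0.495, -0.1068, 0.0732]
tool_rot: [-0.461, 1.961, -1.966]
contact_force: [-0.6, -0.2, -0.7]
opening: 0.0458
```

>>> servo_tool(delta_pos=[[0,0,0],[0,0,0],[0,0,0]], dr=[[0,0,0],[0,0,0],[0,0,0]], grip=[0.3,0.1,0])

```text
t: 4.92
tool_pos: [0.4951, -0.1068, 0.0732]
tool_rot: [-0.46, 1.961, -1.966]
contact_force: [0.2, 0.7, 0.6]
opening: 0.0462
```

```bash
python3 go.py .494 -.1065 .071 -63.1
```

```text
t 4.925 pos [ 0.4951 -0.1068  0.0732] F [0.2138 0.7483 0.5769] open 0.04616505797826343 q [-0.3591 -0.0997  2.0119 -0.0007  1.2266  0.7494]
jaw ang -63.5 y axis [ 0.0023 -0.0016 -1.    ]
shift(now axes) [ 0.0008  0.0022 -0.0008] shift(target axes) [ 0.0008  0.0022 -0.0008] turn [-0.1402 -0.401  -0.0763]
```

>>> servo_tool(delta_pos=[[0,-0.01,0],[0,-0.02,0],[0,-0.03,0],[0,-0.03,0],[0,-0.01,0]], dr=[[0,0,0],[0,0,0],[0,0,0],[0,0,0],[0,0,0]], grip=[0,0,0,0,0])

```text
t: 5.55
tool_pos: [0.4929, -0.1063, 0.1747]
tool_rot: [-0.465, 1.965, -1.965]
contact_force: [0.2, 0.5, -2.9]
opening: 0.0458
```

```bash
python3 go.py .388 -.3535 .16 -63.1; python3 - <<'E'
from h import *
a=ctrl.get_image("side")
cv2.imwrite("pics/s2.png",cv2.resize(a[100:250,220:520],(600,300))[:,:,::-1])
E
```

```text
t 5.55 pos [ 0.4929 -0.1063  0.1747] F [ 0.2141  0.506  -2.8644] open 0.04583194753638573 q [-0.3593 -0.211   1.9315 -0.0014  1.4234  0.7494]
jaw ang -63.51 y axis [-0.0026 -0.0005 -1.    ]
shift(now axes) [0.2041 0.015  0.1745] shift(target axes) [0.2054 0.0147 0.173 ] turn [ 0.0447 -0.4115  0.1464]
```

View pics/s2.png

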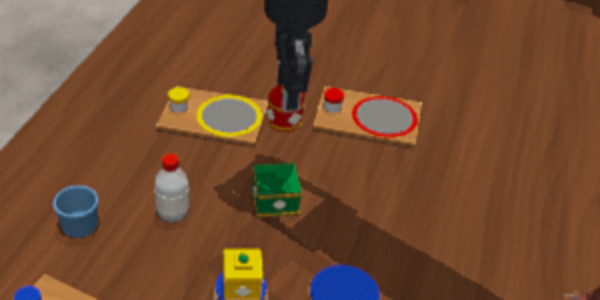

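Jar is held upright (side ≈ (363,155)) and the chest is left in place. Moving to the red board.

>>> servo_tool(delta_pos=[[0.02,0,0.017],[0.037,0,0.032],[0.042,0,0.036],[0.042,0,0.036],[0.037,0,0.032]], dr=[[0,0,0],[0,0,0],[0,0,0],[0,0,0],[0,0,0]], grip=[0,0,0,0,0])

```text
t: 6.22
tool_pos: [0.3987, -0.3244, 0.1692]
tool_rot: [-0.476, 1.968, -1.956]
contact_force: [0.6, -0.8, -2.2]
opening: 0.0458
```

```bash
python3 go.py .388 -.3535 .1 -63.1
```

```text
t 6.225 pos [ 0.3987 -0.3244  0.1692] F [ 0.567  -0.8131 -2.1583] open 0.04576972414677661 q [-0.8262 -0.1768  1.9113 -0.0027  1.4153  0.275 ]
jaw ang -63.08 y axis [-0.0075  0.0043 -1.    ]
shift(now axes) [0.0224 0.0692 0.0216] shift(target axes) [0.0228 0.0692 0.0211] turn [0.413  0.0256 0.2728]
```

>>> servo_tool(delta_pos=[[0.012,0.02,0.012],[0.008,0.025,0.008],[0,0.015,0],[0,0,0]], dr=[[0.3,0,0.2],[0,0,0],[0,0,0],[0,0,0]], grip=[0,0,0,0])

```text
t: 6.72
tool_pos: [0.3856, -0.3528, 0.1028]
tool_rot: [-0.469, 1.973, -1.958]
contact_force: [-0.5, -0.3, -2.2]
opening: 0.0462
```

```bash
python3 go.py .388 -.3535 .0352 -63.1
```

```text
t 6.725 pos [ 0.3856 -0.3528  0.1028] F [-0.5431 -0.3133 -2.1506] open 0.046224547978815055 q [-0.8829 -0.0878  1.9471 -0.001   1.2914  0.2246]
jaw ang -63.44 y axis [-0.0065  0.0064 -1.    ]
shift(now axes) [-0.002   0.0676  0.0023] shift(target axes) [-0.0018  0.0676  0.0017] turn [ 0.4962 -0.34    0.1663]
```

>>> servo_tool(delta_pos=[[-0.001,0.01,0.001],[-0.0005,0.02,0],[0,0.018,0],[0,0.006,0],[0,0,0]], dr=[[0.3,0,0.1],[0.1,0,0.05],[0,0,0],[0,0,0],[0,0,0]], grip=[0,0,0,0,0])

```text
t: 7.35
tool_pos: [0.39, -0.3524, 0.0487]
tool_rot: [-0.464, 1.958, -1.964]
contact_force: [0.5, -0.2, -2.4]
opening: 0.0463
```

```bash
python3 go.py .388 -.3535 .0352 -63.1
```

```text
t 7.35 pos [ 0.39   -0.3524  0.0487] F [ 0.5463 -0.2487 -2.3899] open 0.04627797925788163 q [-0.8768 -0.0189  1.9807  0.0006  1.1762  0.2268]
jaw ang -63.24 y axis [ 0.0027 -0.0024 -1.    ]
shift(now axes) [ 0.0023  0.0135 -0.    ] shift(target axes) [0.0023 0.0135 0.    ] turn [-0.1906 -0.1431 -0.0775]
```

>>> servo_tool(delta_pos=[[0.002,0.004,0],[0,0.003,0],[0,0,0]], dr=[[-0.1,0,0],[0,0,0],[0,0,0]], grip=[0,0,0])

```text
t: 7.72
tool_pos: [0.389, -0.3545, 0.0429]
tool_rot: [-0.463, 1.957, -1.964]
contact_force: [0.2, 0.0, -2.7]
opening: 0.0461
```

```bash
python3 go.py .388 -.3535 .0352 -63.1;  python3 - <<'E'
from h import *
a=ctrl.get_image("side");b=ctrl.get_image("top")
np.savez("im1.npz",top=b,side=a)
im=np.hstack([a[125:185,360:440],b[245:305,430:510]])
cv2.imwrite("pics/s3.png",cv2.resize(im,None,fx=5,fy=5,interpolation=cv2.INTER_NEAREST)[:,:,::-1])
E
```

```text
t 7.725 pos [ 0.389  -0.3545  0.0429] F [ 0.2251  0.0456 -2.7004] open 0.04613550783074853 q [-0.8811 -0.0099  1.9829  0.0011  1.1639  0.2223]
jaw ang -63.24 y axis [ 0.0037 -0.003  -1.    ]
shift(now axes) [ 0.0004  0.0077 -0.0013] shift(target axes) [ 0.0004  0.0077 -0.0013] turn [-0.2475 -0.1433 -0.1136]
```

View pics/s3.png

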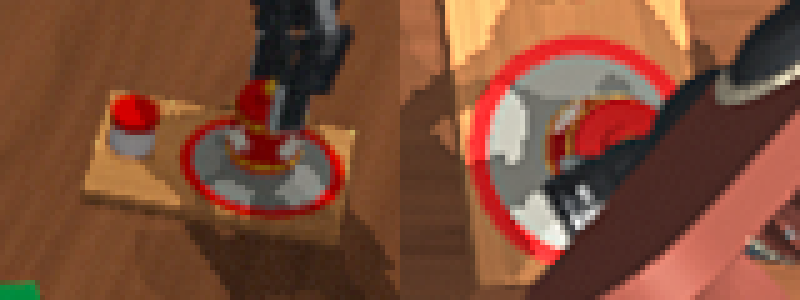

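Jar hangs about 8 mm over the centre of the red pad. Lowering gently.

>>> servo_tool(delta_pos=[[0,0.002,-0.001],[0,0.002,0],[0,0.002,0],[0,0.001,0],[0,0,0]], dr=[[-0.1,0,-0.1],[-0.05,0,0],[0,0,0],[0,0,0],[0,0,0]], grip=[0,0,0,0,0])

```text
t: 8.45
tool_pos: [0.3887, -0.3537, 0.0358]
tool_rot: [-0.466, 1.959, -1.963]
contact_force: [-0.0, 0.5, -1.7]
opening: 0.0455
```

```bash
python3 go.py .388 -.3535 .0352 -63.1
```

```text
t 8.45 pos [ 0.3887 -0.3537  0.0358] F [-0.      0.5124 -1.66  ] open 0.04552134457498998 q [-0.8798  0.0008  1.9857 -0.0002  1.1527  0.224 ]
jaw ang -63.24 y axis [ 0.0013 -0.0019 -1.    ]
shift(now axes) [ 0.0006  0.0006 -0.0005] shift(target axes) [ 0.0006  0.0006 -0.0005] turn [-0.1305 -0.1373 -0.0173]
```

>>> servo_tool(delta_pos=[[0,0.001,0],[0,0,0]], dr=[[0,0,0],[0,0,0]], grip=[0,0])

```text
t: 8.7
tool_pos: [0.389, -0.3539, 0.0352]
tool_rot: [-0.465, 1.958, -1.964]
contact_force: [-0.8, 0.0, -2.6]
opening: 0.046
```

>>> servo_tool(delta_pos=[[0,0.001,0],[0,0.0005,0],[0,0,0]], dr=[[0,0,0],[0,0,0],[0,0,0]], grip=[0,0,0])

```text
t: 9.07
tool_pos: [0.3892, -0.3541, 0.0352]
tool_rot: [-0.466, 1.958, -1.963]
contact_force: [-0.5, -0.0, -0.6]
opening: 0.0458
```

>>> servo_tool(delta_pos=[[0,0.0015,0],[0,0,0]], dr=[[0,0,0],[0,0,0]], grip=[0,0])

```text
t: 9.32
tool_pos: [0.3895, -0.3545, 0.0352]
tool_rot: [-0.466, 1.958, -1.964]
contact_force: [-0.3, -0.1, -2.3]
opening: 0.0462
```

>>> servo_tool(delta_pos=[[0,0.003,0]], dr=[[0,0,0]], grip=[0])

```text
t: 9.45
tool_pos: [0.3897, -0.3547, 0.0348]
tool_rot: [-0.467, 1.96, -1.962]
contact_force: [-10.2, 11.0, 29.8]
opening: 0.046
```

```bash
python3 go.py .388 -.3535 .0352 -63.1
```

```text
t 9.45 pos [ 0.3897 -0.3547  0.0348] F [-10.1847  11.0118  29.7756] open 0.04600030189150132 q [-0.8795  0.0063  1.9822 -0.0005  1.1519  0.2239]
jaw ang -63.21 y axis [ 0.0004 -0.0012 -1.    ]
shift(now axes) [ 0.001  -0.0004 -0.0018] shift(target axes) [ 0.001  -0.0004 -0.0018] turn [-0.0703 -0.1115  0.0083]
```

Contact confirmed (30 N, it was already down). Relax and release.

>>> servo_tool(delta_pos=[[0,0,0],[0,0,0],[0,0,0],[0,0,0],[0,0,0]], dr=[[0,0,0],[0,0,0],[0,0,0],[0,0,0],[0,0,0]], grip=[0,0.56,0.65,0.75,0.85])

```text
t: 10.07
tool_pos: [0.39, -0.3551, 0.0341]
tool_rot: [-0.466, 1.958, -1.964]
contact_force: [0.3, -0.5, 0.6]
opening: 0.0722
```

>>> servo_tool(delta_pos=[[0,0,0],[0,-0.01,0],[0,-0.03,0],[0,-0.05,0],[0,-0.05,0]], dr=[[0,0,0],[0,0,0],[0,0,0],[0,0,0],[0,0,0]], grip=[0.95,1,1,1,1])

```text
t: 10.7
tool_pos: [0.3876, -0.3523, 0.1742]
tool_rot: [-0.47, 1.968, -1.957]
contact_force: [0.6, -0.2, -0.0]
opening: 0.0855
```

```bash
python3 go.py .471 .1062 .2 -68.4;python3 go.py .471 .1062 .2 21.6
```

```text
t 10.7 pos [ 0.3876 -0.3523  0.1742] F [ 0.5637 -0.1779 -0.033 ] open 0.08548254043271344 q [-0.8796 -0.1574  1.8857 -0.0003  1.42    0.2239]
jaw ang -63.23 y axis [-0.0045  0.0049 -1.    ]
shift(now axes) [-0.2809 -0.0239 -0.372 ] shift(target axes) [-0.2463 -0.0258 -0.3956] turn [0.365  5.1719 0.1206]
t 10.7 pos [ 0.3876 -0.3523  0.1742] F [ 0.5637 -0.1779 -0.033 ] open 0.08548254043271344 q [-0.8796 -0.1574  1.8857 -0.0003  1.42    0.2239]
jaw ang -63.23 y axis [-0.0045  0.0049 -1.    ]
shift(now axes) [-0.2809 -0.0239 -0.372 ] shift(target axes) [-0.3956 -0.0258  0.2463] turn [  0.3767 -84.8277  -0.1896]
```

>>> servo_tool(delta_pos=[[0,-0.02,0],[-0.031,0,-0.05],[-0.031,0,-0.05],[-0.031,0,-0.05],[-0.031,0,-0.05]], dr=[[0.3,5.2,0.1],[0,0,0],[0,0,0],[0,0,0],[0,0,0]], grip=[1,1,1,1,1])

```text
t: 11.32
tool_pos: [0.4343, -0.1216, 0.2059]
tool_rot: [-0.359, 2.002, -2.033]
contact_force: [1.2, -0.1, 0.6]
opening: 0.0854
```

>>> servo_tool(delta_pos=[[-0.031,0,-0.05],[-0.031,0,-0.05],[-0.031,0,-0.05],[-0.015,0,-0.03]], dr=[[0,0,0],[0,0,0],[0,0,0],[0,0,0]], grip=[1,1,1,1])

```text
t: 11.82
tool_pos: [0.472, 0.0934, 0.2085]
tool_rot: [-0.352, 1.995, -2.031]
contact_force: [-0.1, -0.2, 0.2]
opening: 0.0857
```

```bash
python3 go.py .471 .1062 .2 -68.4
```

```text
t 11.825 pos [0.472  0.0934 0.2085] F [-0.0876 -0.2137  0.2398] open 0.08567394729882408 q [ 0.0497 -0.3144  1.959  -0.015   1.4741  1.2555]
jaw ang -69.02 y axis [ 0.0236 -0.0138 -0.9996]
shift(now axes) [-0.0035  0.0083 -0.0125] shift(target axes) [-0.0038  0.0085 -0.0123] turn [-1.228  -0.6103 -0.97  ]
```

>>> servo_tool(delta_pos=[[-0.002,0.005,-0.008],[0,0,0]], dr=[[-1,-0.5,-0.8],[0,0,0]], grip=[1,1])

```text
t: 12.08
tool_pos: [0.471, 0.1032, 0.2042]
tool_rot: [-0.383, 2.009, -2.015]
contact_force: [-0.0, -1.2, -0.1]
opening: 0.0855
```

```bash
python3 go.py .471 .1062 .071 -68.4
```

```text
t 12.075 pos [0.471  0.1032 0.2042] F [-0.0207 -1.2234 -0.0658] open 0.08547532584780339 q [ 0.0629 -0.2958  1.9513 -0.0028  1.4818  1.2541]
jaw ang -68.24 y axis [ 0.0044 -0.0025 -1.    ]
shift(now axes) [-0.0007  0.1332 -0.0033] shift(target axes) [-0.0011  0.1332 -0.0028] turn [-0.2242  0.1587 -0.1792]
```

>>> servo_tool(delta_pos=[[0,0.03,-0.003],[0,0.035,0],[0,0.03,0],[0,0.01,0],[0,0,0]], dr=[[-0.2,0.1,-0.2],[0,0,0],[0,0,0],[0,0,0],[0,0,0]], grip=[1,1,1,1,1])

```text
t: 12.7
tool_pos: [0.4722, 0.0992, 0.0993]
tool_rot: [-0.372, 2.016, -2.022]
contact_force: [1.1, -0.2, 0.4]
opening: 0.0853
```

```bash
python3 go.py .471 .1062 .071 -68.4
```

```text
t 12.7 pos [0.4722 0.0992 0.0993] F [ 1.1145 -0.2411  0.4359] open 0.08532251851991354 q [ 0.0543 -0.1965  2.0503 -0.0026  1.2836  1.2573]
jaw ang -68.89 y axis [ 0.0043 -0.0023 -1.    ]
shift(now axes) [-0.0013  0.0283 -0.007 ] shift(target axes) [-0.0014  0.0283 -0.0069] turn [-0.2108 -0.487  -0.1849]
```

>>> servo_tool(delta_pos=[[-0.001,0,-0.006],[0,0.005,-0.001],[0,0.008,0],[0,0,0]], dr=[[-0.2,-0.4,-0.15],[0,0,0],[0,0,0],[0,0,0]], grip=[1,1,1,1])

```text
t: 13.2
tool_pos: [0.4731, 0.1064, 0.0893]
tool_rot: [-0.376, 2.013, -2.014]
contact_force: [0.4, 0.2, -0.8]
opening: 0.0854
```

```bash
python3 go.py .471 .1062 .071 -68.4;  python3 - <<'E'
from h import *
a=ctrl.get_image("side")
cv2.imwrite("pics/s4.png",cv2.resize(a[180:300,280:440],None,fx=4,fy=4)[:,:,::-1])
E
```

```text
t 13.2 pos [0.4731 0.1064 0.0893] F [ 0.369   0.2132 -0.7729] open 0.08541195307158926 q [ 0.0676 -0.1797  2.0539  0.0001  1.2606  1.2628]
jaw ang -68.49 y axis [ 0.0068  0.0006 -1.    ]
shift(now axes) [ 0.0022  0.0183 -0.0006] shift(target axes) [ 0.0021  0.0183 -0.0006] turn [-0.1118 -0.0849 -0.3734]
```

View pics/s4.png

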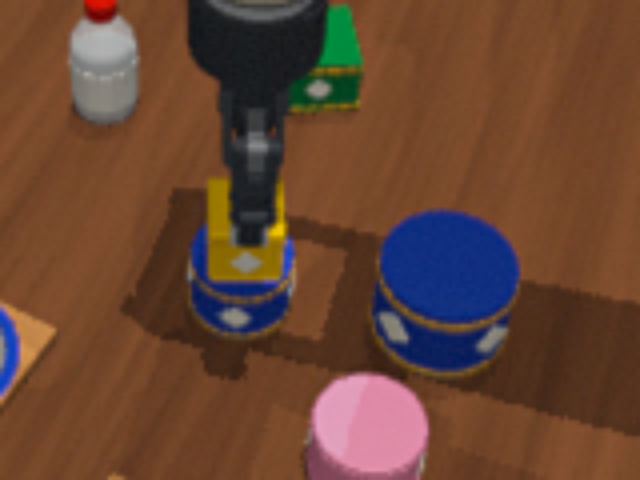

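The near finger is centred before the caddy (crop (248,210)). Descend and close.

>>> servo_tool(delta_pos=[[0.0015,0.006,0],[0,0.007,0],[0,0.003,0],[0,0,0]], dr=[[-0.1,0,-0.3],[0,0,0],[0,0,0],[0,0,0]], grip=[1,1,1,1])

```text
t: 13.75
tool_pos: [0.4719, 0.1058, 0.0724]
tool_rot: [-0.382, 2.016, -2.016]
contact_force: [0.1, -0.6, 0.5]
opening: 0.0853
```

```bash
python3 go.py .471 .1062 .071 -68.4
```

```text
t 13.75 pos [0.4719 0.1058 0.0724] F [ 0.1363 -0.5585  0.519 ] open 0.08528299105818363 q [ 0.0665 -0.1563  2.0642  0.0001  1.2324  1.2617]
jaw ang -68.48 y axis [ 0.0012  0.0002 -1.    ]
shift(now axes) [ 0.0007  0.0014 -0.0007] shift(target axes) [ 0.0007  0.0014 -0.0007] turn [-0.0144 -0.0797 -0.071 ]
```

>>> servo_tool(delta_pos=[[0,0,0],[0,0,0],[0,0,0],[0,0,0],[0,0,0]], dr=[[0,0,0],[0,0,0],[0,0,0],[0,0,0],[0,0,0]], grip=[0.75,0.65,0.55,0.45,0.3])

```text
t: 14.38
tool_pos: [0.4725, 0.1058, 0.0731]
tool_rot: [-0.38, 2.015, -2.015]
contact_force: [-0.3, 0.3, -0.9]
opening: 0.0448
```

>>> servo_tool(delta_pos=[[0,0,0],[0,0,0]], dr=[[0,0,0],[0,0,0]], grip=[0.1,0])

```text
t: 14.62
tool_pos: [0.4725, 0.1058, 0.0731]
tool_rot: [-0.38, 2.015, -2.015]
contact_force: [0.2, -1.1, -0.2]
opening: 0.0449
```

```bash
python3 go.py .471 .1062 .071 -68.4
```

```text
t 14.625 pos [0.4725 0.1058 0.0731] F [ 0.2472 -1.0857 -0.1518] open 0.044882895819400574 q [ 0.0664 -0.1569  2.0635  0.0001  1.2322  1.2617]
jaw ang -68.49 y axis [ 0.0028  0.0002 -1.    ]
shift(now axes) [ 0.0013  0.0021 -0.0009] shift(target axes) [ 0.0013  0.0021 -0.0009] turn [-0.0457 -0.0875 -0.153 ]
```

>>> servo_tool(delta_pos=[[0,-0.01,0],[0,-0.02,0],[0,-0.04,0],[0,-0.04,0],[0,-0.02,0]], dr=[[0,0,0],[0,0,0],[0,0,0],[0,0,0],[0,0,0]], grip=[0,0,0,0,0])

```text
t: 15.25
tool_pos: [0.469, 0.1058, 0.2044]
tool_rot: [-0.39, 2.02, -2.017]
contact_force: [-0.1, 1.1, -2.0]
opening: 0.0449
```

```bash
python3 go.py .631 -.257 .2 -68.4; python3 - <<'E'
from h import *
a=ctrl.get_image("side")
cv2.imwrite("pics/s5.png",cv2.resize(a[120:300,250:450],None,fx=3,fy=3)[:,:,::-1])
E
```

```text
t 15.25 pos [0.469  0.1058 0.2044] F [-0.1463  1.0967 -2.04  ] open 0.044887162510878924 q [ 0.0666 -0.292   1.9481  0.0006  1.4916  1.2617]
jaw ang -68.48 y axis [-0.0061  0.0002 -1.    ]
shift(now axes) [-0.0176  0.0033  0.397 ] shift(target axes) [-0.0171  0.0044  0.397 ] turn [ 0.14   -0.0771  0.3209]
```

View pics/s5.png

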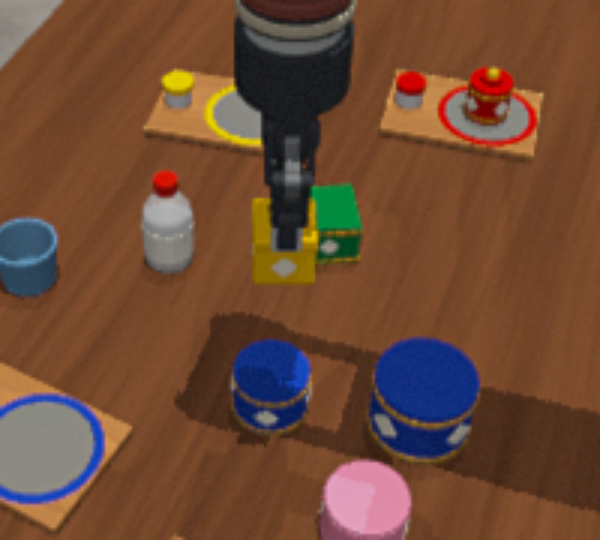

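Caddy lifted upright (crop (285,240)), the drum is left in place, and the jar stands centred on red. Moving to yellow.

>>> servo_tool(delta_pos=[[-0.002,0,0.02],[-0.002,0,0.04],[-0.002,0,0.05],[-0.002,0,0.05],[-0.002,0,0.05]], dr=[[0,0,0.3],[0,0,0],[0,0,0],[0,0,0],[0,0,0]], grip=[0,0,0,0,0])

```text
t: 15.92
tool_pos: [0.5575, -0.0873, 0.2056]
tool_rot: [-0.386, 2.015, -2.006]
contact_force: [-0.5, 1.1, -1.7]
opening: 0.0449
```

```bash
python3 go.py .631 -.257 .2 -68.4
```

```text
t 15.925 pos [ 0.5575 -0.0873  0.2056] F [-0.4662  1.0697 -1.7012] open 0.044857343833690964 q [-0.2899 -0.0865  1.768   0.0053  1.4588  0.8975]
jaw ang -68.07 y axis [ 0.0028  0.0047 -1.    ]
shift(now axes) [-0.0048  0.0051  0.1849] shift(target axes) [-0.0059  0.0056  0.1849] turn [ 0.1892  0.3306 -0.2468]
```

>>> servo_tool(delta_pos=[[-0.002,0,0.05],[-0.002,0,0.05],[0,0,0.04],[0,0,0.02],[0,0,0]], dr=[[0,0,0],[0,0,0],[0,0,0],[0,0,0],[0,0,0]], grip=[0,0,0,0,0])

```text
t: 16.55
tool_pos: [0.6208, -0.2407, 0.1998]
tool_rot: [-0.388, 2.025, -2.005]
contact_force: [-0.8, 0.2, -1.6]
opening: 0.045
```

```bash
python3 go.py .631 -.257 .1 -68.4
```

```text
t 16.55 pos [ 0.6208 -0.2407  0.1998] F [-0.8418  0.1505 -1.5509] open 0.045032200620785494 q [-0.4844  0.1616  1.523   0.0064  1.4645  0.7068]
jaw ang -68.29 y axis [-0.0037  0.0091 -1.    ]
shift(now axes) [-0.0034  0.0996  0.0199] shift(target axes) [-0.0035  0.0998  0.0189] turn [0.5642 0.1109 0.0028]
```

>>> servo_tool(delta_pos=[[-0.003,0.01,0.01],[0,0.03,0.006],[0,0.035,0],[0,0.015,0],[0,0,0]], dr=[[0.5,0,0],[0,0,0],[0,0,0],[0,0,0],[0,0,0]], grip=[0,0,0,0,0])

```text
t: 17.18
tool_pos: [0.63, -0.2494, 0.1063]
tool_rot: [-0.392, 2.012, -2.009]
contact_force: [0.6, 0.7, -2.1]
opening: 0.0449
```

```bash
python3 go.py .631 -.257 .0351 -68.4
```

```text
t 17.175 pos [ 0.63   -0.2494  0.1063] F [ 0.5516  0.6756 -2.0651] open 0.04488613762346278 q [-0.4872  0.2582  1.5727  0.0012  1.3115  0.6984]
jaw ang -67.94 y axis [-0.0001  0.0013 -1.    ]
shift(now axes) [0.002  0.0712 0.0075] shift(target axes) [0.0019 0.0712 0.0074] turn [ 0.0728  0.4558 -0.0234]
```

>>> servo_tool(delta_pos=[[0.001,0.01,0.005],[0,0.02,0.001],[0,0.018,0],[0,0.006,0],[0,0,0]], dr=[[0,0.3,0],[0,0,0],[0,0,0],[0,0,0],[0,0,0]], grip=[0,0,0,0,0])

```text
t: 17.8
tool_pos: [0.6332, -0.2563, 0.0516]
tool_rot: [-0.383, 2.01, -2.014]
contact_force: [-0.3, 0.4, -1.6]
opening: 0.0448
```

```bash
python3 go.py .631 -.257 .0351 -68.4
```

```text
t 17.8 pos [ 0.6332 -0.2563  0.0516] F [-0.3009  0.3956 -1.5824] open 0.04483007322444858 q [-0.4939  0.3246  1.5903  0.0011  1.2228  0.6967]
jaw ang -68.24 y axis [ 0.0039 -0.0009 -1.    ]
shift(now axes) [ 0.0023  0.0165 -0.0002] shift(target axes) [ 0.0023  0.0165 -0.0001] turn [-0.1286  0.1613 -0.1882]
```

>>> servo_tool(delta_pos=[[0.001,0.004,0],[0,0.004,0],[0,0.002,0],[0,0.002,0],[0,0,0]], dr=[[-0.1,0,-0.15],[0,0,0],[0,0,0],[0,0,0],[0,0,0]], grip=[0,0,0,0,0])

```text
t: 18.42
tool_pos: [0.6333, -0.2572, 0.0405]
tool_rot: [-0.384, 2.01, -2.015]
contact_force: [0.5, 0.6, -3.0]
opening: 0.0449
```

```bash
python3 go.py .631 -.257 .0351 -68.4;  python3 - <<'E'
from h import *
a=ctrl.get_image("side");b=ctrl.get_image("top")
im=np.hstack([a[120:180,290:370],b[140:200,385:465]])
cv2.imwrite("pics/s6.png",cv2.resize(im,None,fx=5,fy=5,interpolation=cv2.INTER_NEAREST)[:,:,::-1])
E
```

```text
t 18.425 pos [ 0.6333 -0.2572  0.0405] F [ 0.5069  0.5766 -2.9806] open 0.04494074129781557 q [-0.4946  0.3387  1.5932  0.0001  1.2063  0.6963]
jaw ang -68.24 y axis [ 0.0031 -0.0015 -1.    ]
shift(now axes) [ 0.0021  0.0054 -0.001 ] shift(target axes) [ 0.002   0.0054 -0.001 ] turn [-0.149   0.1636 -0.1348]
```

View pics/s6.png

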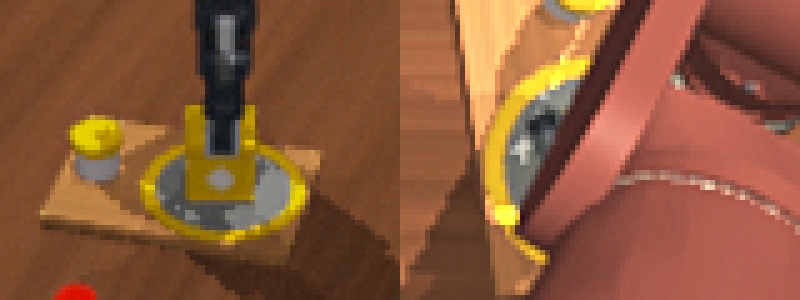

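>>> servo_tool(delta_pos=[[0.001,0.0015,0],[0,0.0015,0],[0,0.0015,0],[0,0.001,0]], dr=[[-0.1,0,-0.1],[0,0,0],[0,0,0],[0,0,0]], grip=[0,0,0,0])

```text
t: 19.02
tool_pos: [0.6326, -0.2578, 0.0353]
tool_rot: [-0.386, 2.012, -2.014]
contact_force: [-0.4, -0.0, -1.2]
opening: 0.045
```

>>> servo_tool(delta_pos=[[0,0.001,0]], dr=[[0,0,0]], grip=[0])

```text
t: 19.15
tool_pos: [0.6327, -0.2579, 0.0351]
tool_rot: [-0.386, 2.012, -2.014]
contact_force: [-3.2, 0.8, 5.2]
opening: 0.0449
```

Contact (about +7 N change). Release.

>>> servo_tool(delta_pos=[[0,0,0],[0,0,0],[0,0,0],[0,0,0],[0,0,0]], dr=[[0,0,0],[0,0,0],[0,0,0],[0,0,0],[0,0,0]], grip=[0,0.56,0.65,0.75,0.85])

```text
t: 19.77
tool_pos: [0.6338, -0.2584, 0.0359]
tool_rot: [-0.383, 2.009, -2.015]
contact_force: [-0.6, -0.6, 0.9]
opening: 0.0725
```

>>> servo_tool(delta_pos=[[0,0,0],[0,-0.01,0],[0,-0.03,0],[0,-0.05,0],[0,-0.05,0]], dr=[[0,0,0],[0,0,0],[0,0,0],[0,0,0],[0,0,0]], grip=[0.95,1,1,1,1])

```text
t: 20.4
tool_pos: [0.6303, -0.2565, 0.1749]
tool_rot: [-0.392, 2.019, -2.012]
contact_force: [-0.0, -0.9, 0.4]
opening: 0.0854
```

```bash
python3 go.py .495 -.1019 .15 -63.1; python3 - <<'E'
from h import *
a=ctrl.get_image("side");b=ctrl.get_image("top"); np.savez("im2.npz",top=b,side=a)
cv2.imwrite("pics/s7.png",np.vstack([cv2.resize(a[120:270,250:450],(720,540))[:270+20], cv2.resize(b[110:310,140:500],(720,300))])[:,:,::-1])
E
```

```text
t 20.4 pos [ 0.6303 -0.2565  0.1749] F [-0.0027 -0.8679  0.4211] open 0.08540517397121596 q [-0.4958  0.2111  1.509  -0.0001  1.4275  0.6953]
jaw ang -68.24 y axis [-0.0053  0.0028 -1.    ]
shift(now axes) [ 0.0682  0.026  -0.1936] shift(target axes) [ 0.0507  0.0249 -0.1991] turn [ 0.2732 -5.1395  0.2125]
```

View pics/s7.png

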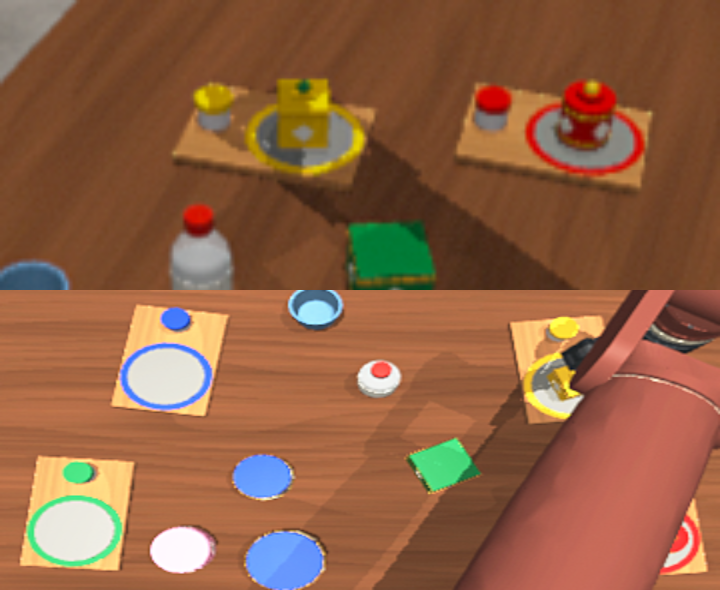

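Caddy and jar stand upright on their pads; chest and drum are now clear, so I refit them.

```bash
python3 - <<'E'
from h import *
np.set_printoptions(precision=4,suppress=True)
D=np.load("im2.npz")
for ims in({'top':D['top']},{'side':D['side']},{n:D[n] for n in('top','side')}):
    print(list(ims),"chest",fithull(ims,'green',.062,0,.05,'sq',(.495,-.1019)),"drum",fithull(ims,'blue',.066,0,.05,'rd',(.474,.1055),21))
E
python3 - <<'E'
import ov,numpy as np
D=np.load("im2.npz")
ov.ov("pics/ov2.png",[((.062,0,.05,'sq'),(.495,-.1019,26.9)),((.066,0,.05,'rd'),(.4742,.1055,0))],D=D)
E
```

```text
['top'] chest [ 0.4947 -0.1017 27.7901 -0.056   0.0425] drum [ 0.4751  0.1078  3.7554 -0.0887  0.0545]
['side'] chest [ 0.4957 -0.107  30.2015 -0.12    0.0743] drum [ 0.4746  0.1024 28.6519 -0.1062  0.0636]
['top', 'side'] chest [ 0.4948 -0.1027 27.3169 -0.0692  0.0847] drum [ 0.4745  0.1062 23.429  -0.0864  0.1008]
```

View pics/ov2.png

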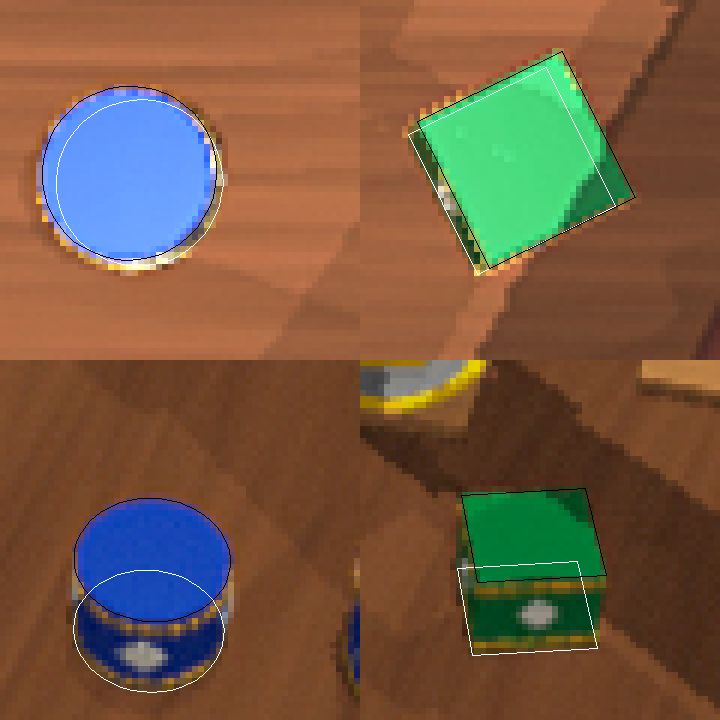

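>>> servo_tool(delta_pos=[[0,0,0],[0.0125,0,-0.05],[0.0125,0,-0.05],[0.0125,0,-0.05],[0.0125,0,-0.04]], dr=[[0.2,-5.1,0.2],[0,0,0],[0,0,0],[0,0,0],[0,0,0]], grip=[1,1,1,1,1])

```text
t: 21.12
tool_pos: [0.502, -0.1106, 0.182]
tool_rot: [-0.452, 1.943, -1.966]
contact_force: [0.1, 0.1, 1.0]
opening: 0.0853
```

```bash
python3 go.py .495 -.1019 .1 -63.1
```

```text
t 21.125 pos [ 0.502  -0.1106  0.182 ] F [0.053  0.1134 1.0077] open 0.0853138830910174 q [-0.3608 -0.2072  1.9159 -0.0014  1.4143  0.7412]
jaw ang -63.13 y axis [ 0.0169 -0.0079 -0.9998]
shift(now axes) [ 0.0033  0.0818 -0.0121] shift(target axes) [ 0.0023  0.082  -0.0109] turn [-0.8404 -0.03   -0.6597]
```

>>> servo_tool(delta_pos=[[0.001,0.01,-0.008],[0,0.03,0],[0,0.03,0],[0,0.01,0],[0,0,0]], dr=[[-0.6,0,-0.5],[0,0,0],[0,0,0],[0,0,0],[0,0,0]], grip=[1,1,1,1,1])

```text
t: 21.75
tool_pos: [0.4987, -0.1038, 0.1006]
tool_rot: [-0.463, 1.952, -1.963]
contact_force: [0.3, -0.1, 0.2]
opening: 0.0851
```

```bash
python3 go.py .495 -.102 .025 -62.9
```

```text
t 21.75 pos [ 0.4987 -0.1038  0.1006] F [ 0.2615 -0.0729  0.1691] open 0.08509558478930902 q [-0.3508 -0.1312  1.9909 -0.0013  1.2738  0.7501]
jaw ang -63.05 y axis [ 0.0072 -0.004  -1.    ]
shift(now axes) [ 0.0028  0.0755 -0.0038] shift(target axes) [ 0.0024  0.0756 -0.0033] turn [-0.3905 -0.151  -0.2635]
```

>>> servo_tool(delta_pos=[[0.002,0.005,-0.003],[0,0.01,0],[0,0.01,0],[0,0,0]], dr=[[-0.35,-0.1,-0.25],[0,0,0],[0,0,0],[0,0,0]], grip=[1,1,1,1])

```text
t: 22.25
tool_pos: [0.4974, -0.103, 0.0765]
tool_rot: [-0.467, 1.954, -1.96]
contact_force: [-0.7, 0.1, 0.4]
opening: 0.0852
```

```bash
python3 go.py .495 -.102 .025 -62.9
```

```text
t 22.25 pos [ 0.4974 -0.103   0.0765] F [-0.694   0.079   0.3752] open 0.08524395272699455 q [-0.3507 -0.1017  2.0077 -0.0003  1.2311  0.7484]
jaw ang -62.97 y axis [ 0.0041 -0.0018 -1.    ]
shift(now axes) [ 0.0018  0.0515 -0.0022] shift(target axes) [ 0.0017  0.0515 -0.002 ] turn [-0.2001 -0.0671 -0.1621]
```

>>> servo_tool(delta_pos=[[0.001,0.01,-0.002],[0,0.015,0],[0,0.015,0],[0,0.008,0],[0,0,0]], dr=[[-0.15,0,-0.1],[0,0,0],[0,0,0],[0,0,0],[0,0,0]], grip=[1,1,1,1,1])

```text
t: 22.88
tool_pos: [0.495, -0.1014, 0.0244]
tool_rot: [-0.471, 1.959, -1.958]
contact_force: [0.8, -0.0, -0.0]
opening: 0.0856
```

```bash
python3 go.py .495 -.102 .025 -62.9
```

```text
t 22.875 pos [ 0.495  -0.1014  0.0244] F [ 0.7945 -0.0135 -0.0367] open 0.08557317797205503 q [-0.3496 -0.0284  2.0367  0.0003  1.1334  0.7493]
jaw ang -62.96 y axis [-0.0001  0.0003 -1.    ]
shift(now axes) [ 0.0003 -0.0006  0.0006] shift(target axes) [ 0.0003 -0.0006  0.0006] turn [ 0.0154 -0.0637 -0.0044]
```

>>> servo_tool(delta_pos=[[0,0,0],[0,0,0],[0,0,0],[0,0,0],[0,0,0]], dr=[[0,0,0],[0,0,0],[0,0,0],[0,0,0],[0,0,0]], grip=[0.85,0.75,0.65,0.4,0.1], grip_force=40)

```text
t: 23.5
tool_pos: [0.4962, -0.1018, 0.0258]
tool_rot: [-0.468, 1.956, -1.959]
contact_force: [0.2, -0.7, -0.9]
opening: 0.0604
```

>>> servo_tool(delta_pos=[[0,0,0],[0,0,0]], dr=[[0,0,0],[0,0,0]], grip=[0,0])

```text
t: 23.75
tool_pos: [0.4962, -0.1018, 0.0257]
tool_rot: [-0.468, 1.956, -1.959]
contact_force: [0.3, -0.3, -0.7]
opening: 0.0601
```

```bash
python3 go.py .495 -.102 .025 -62.9
```

```text
t 23.75 pos [ 0.4962 -0.1018  0.0257] F [ 0.317  -0.3039 -0.7132] open 0.06013932904839761 q [-0.3495 -0.0296  2.0353  0.0003  1.133   0.7492]
jaw ang -62.96 y axis [ 0.0028 -0.0007 -1.    ]
shift(now axes) [ 0.0011  0.0007 -0.0003] shift(target axes) [ 0.0011  0.0007 -0.0003] turn [-0.1091 -0.0631 -0.1258]
```

>>> servo_tool(delta_pos=[[0,-0.01,0],[0,-0.02,0],[0,-0.04,0],[0,-0.04,0],[0,-0.02,0]], dr=[[0,0,0],[0,0,0],[0,0,0],[0,0,0],[0,0,0]], grip=[0,0,0,0,0])

```text
t: 24.38
tool_pos: [0.4928, -0.1006, 0.1575]
tool_rot: [-0.476, 1.963, -1.957]
contact_force: [0.0, 0.4, -3.2]
opening: 0.0602
```

```bash
python3 go.py .3885 .3228 .16;python3 go.py .3885 .3228 .16 0 x; python3 - <<'E'
from h import *
a=ctrl.get_image("side")
cv2.imwrite("pics/s8.png",cv2.resize(a[120:300,250:450],None,fx=3,fy=3)[:,:,::-1])
E
```

```text
t 24.375 pos [ 0.4928 -0.1006  0.1575] F [ 0.0047  0.3753 -3.1876] open 0.06016339387681668 q [-0.3496 -0.1975  1.9494  0.0003  1.3953  0.7493]
jaw ang -62.96 y axis [-0.0051  0.0022 -1.    ]
shift(now axes) [-0.0996 -0.0011 -0.4245] shift(target axes) [-0.0996 -0.0025 -0.4245] turn [0.2427 0.0004 0.2026]
t 24.375 pos [ 0.4928 -0.1006  0.1575] F [ 0.0047  0.3753 -3.1876] open 0.06016339387681668 q [-0.3496 -0.1975  1.9494  0.0003  1.3953  0.7493]
jaw ang -62.96 y axis [-0.0051  0.0022 -1.    ]
shift(now axes) [-0.0996 -0.0011 -0.4245] shift(target axes) [-0.4234 -0.0025 -0.1043] turn [  0.3291 -62.9612   0.0485]
```

View pics/s8.png

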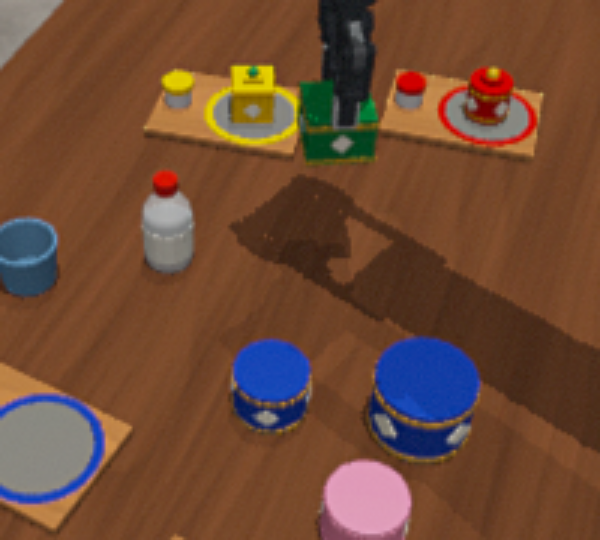

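Chest lifted upright. Moving to green.

>>> servo_tool(delta_pos=[[-0.005,0,-0.02],[-0.009,0,-0.04],[-0.011,0,-0.05],[-0.011,0,-0.05],[-0.011,0,-0.05]], dr=[[0.2,0,0.2],[0,0,0],[0,0,0],[0,0,0],[0,0,0]], grip=[0,0,0,0,0])

```text
t: 25.05
tool_pos: [0.4352, 0.1143, 0.1556]
tool_rot: [-0.468, 1.965, -1.961]
contact_force: [0.6, -0.6, -2.0]
opening: 0.0606
```

```bash
python3 go.py .3885 .3228 .16 -63
```

```text
t 25.05 pos [0.4352 0.1143 0.1556] F [ 0.5997 -0.5565 -2.0024] open 0.06055921381370979 q [ 0.0899 -0.3423  2.0693  0.0018  1.4171  1.1946]
jaw ang -63.31 y axis [-0.0026  0.0016 -1.    ]
shift(now axes) [-0.0519 -0.004  -0.2073] shift(target axes) [-0.053  -0.0044 -0.207 ] turn [ 0.1463 -0.3071  0.0923]
```

>>> servo_tool(delta_pos=[[-0.013,0,-0.05],[-0.013,0,-0.05],[-0.012,0,-0.045],[-0.008,0,-0.025],[0,0,0]], dr=[[0,0,0],[0,0,0],[0,0,0],[0,0,0],[0,0,0]], grip=[0,0,0,0,0])

```text
t: 25.68
tool_pos: [0.3876, 0.2964, 0.1485]
tool_rot: [-0.489, 1.964, -1.96]
contact_force: [0.1, -0.6, -2.6]
opening: 0.0601
```

```bash
python3 go.py .3885 .3228 .1 -63
```

```text
t 25.675 pos [0.3876 0.2964 0.1485] F [ 0.1193 -0.6402 -2.6163] open 0.06005298400169705 q [ 0.4967 -0.2236  1.9869  0.0058  1.3909  1.5916]
jaw ang -62.8 y axis [-0.0138 -0.001  -0.9999]
shift(now axes) [-0.0134  0.0484 -0.0228] shift(target axes) [-0.0127  0.0485 -0.0231] turn [0.3091 0.2051 0.731 ]
```

>>> servo_tool(delta_pos=[[-0.008,0,-0.014],[-0.004,0.01,-0.006],[0,0.02,0],[0,0.015,0],[0,0,0]], dr=[[0.2,0.2,0.6],[0,0,0],[0,0,0],[0,0,0],[0,0,0]], grip=[0,0,0,0,0])

```text
t: 26.3
tool_pos: [0.3877, 0.3191, 0.0985]
tool_rot: [-0.474, 1.963, -1.963]
contact_force: [-0.2, -0.0, -2.6]
opening: 0.0601
```

```bash
python3 go.py .3885 .3228 .0377 -63
```

```text
t 26.3 pos [0.3877 0.3191 0.0985] F [-0.2482 -0.0101 -2.6451] open 0.060125145810751894 q [ 0.5395 -0.137   1.9998  0.0015  1.2845  1.6416]
jaw ang -63.17 y axis [-0.0057 -0.0018 -1.    ]
shift(now axes) [-0.0027  0.0608 -0.0029] shift(target axes) [-0.0024  0.0608 -0.0029] turn [ 0.0574 -0.1651  0.3355]
```

>>> servo_tool(delta_pos=[[-0.0015,0.01,-0.002],[0,0.015,0],[0,0.015,0],[0,0.007,0],[0,0,0]], dr=[[0.05,-0.1,0.3],[0,0,0],[0,0,0],[0,0,0],[0,0,0]], grip=[0,0,0,0,0])

```text
t: 26.92
tool_pos: [0.3889, 0.3217, 0.0488]
tool_rot: [-0.468, 1.96, -1.96]
contact_force: [-0.4, -0.9, -1.9]
opening: 0.0601
```

```bash
python3 go.py .389 .3228 .0377 -63;  python3 - <<'E'
from h import *
a=ctrl.get_image("side");b=ctrl.get_image("top")
im=np.hstack([a[290:370,290:380],b[230:310,140:230]])
cv2.imwrite("pics/s9.png",cv2.resize(im,None,fx=4,fy=4,interpolation=cv2.INTER_NEAREST)[:,:,::-1])
E
```

```text
t 26.925 pos [0.3889 0.3217 0.0488] F [-0.4287 -0.8542 -1.938 ] open 0.06009652496527406 q [ 0.5435 -0.0683  2.0281  0.0001  1.181   1.6452]
jaw ang -63.12 y axis [ 0.0007  0.0005 -1.    ]
shift(now axes) [-0.0006  0.0111 -0.0009] shift(target axes) [-0.0006  0.0111 -0.0009] turn [ 0.0062 -0.1208 -0.0449]
```

View pics/s9.png

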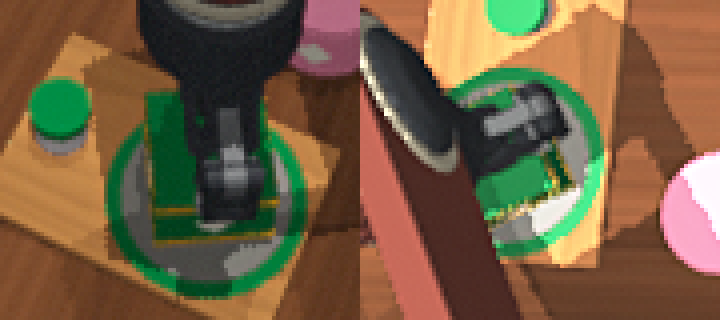

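Chest hangs about 11 mm over the green pad, centred. Lowering.

>>> servo_tool(delta_pos=[[-0.0005,0.004,-0.001],[0,0.003,0],[0,0.002,0],[0,0.001,0],[0,0,0]], dr=[[0,0,0],[0,0,0],[0,0,0],[0,0,0],[0,0,0]], grip=[0,0,0,0,0])

```text
t: 27.65
tool_pos: [0.3904, 0.3239, 0.0406]
tool_rot: [-0.463, 1.96, -1.956]
contact_force: [-0.4, -0.5, -3.0]
opening: 0.06
```

>>> servo_tool(delta_pos=[[0,0.001,0]], dr=[[0,0,0]], grip=[0])

```text
t: 27.78
tool_pos: [0.3906, 0.324, 0.0397]
tool_rot: [-0.463, 1.96, -1.956]
contact_force: [-0.3, -0.3, -2.0]
opening: 0.0599
```

```bash
python3 go.py .389 .3228 .0377 -63
```

```text
t 27.775 pos [0.3906 0.324  0.0397] F [-0.2766 -0.3014 -1.9813] open 0.059942058921171694 q [ 0.5457 -0.0511  2.0292  0.0001  1.1579  1.6472]
jaw ang -63.11 y axis [ 0.0048  0.003  -1.    ]
shift(now axes) [0.0019 0.002  0.0003] shift(target axes) [0.0019 0.002  0.0003] turn [ 0.028  -0.1137 -0.3213]
```

>>> servo_tool(delta_pos=[[0.001,0.001,0.001],[0,0.001,0]], dr=[[-0.1,0,-0.2],[0,0,0]], grip=[0,0])

```text
t: 28.02
tool_pos: [0.3902, 0.3226, 0.0378]
tool_rot: [-0.467, 1.962, -1.957]
contact_force: [-1.7, -0.6, 3.1]
opening: 0.06
```

```bash
python3 go.py .389 .3228 .0377 -63
```

```text
t 28.025 pos [0.3902 0.3226 0.0378] F [-1.727  -0.5655  3.1339] open 0.06003234144758131 q [ 0.5425 -0.0488  2.0307  0.0024  1.1574  1.643 ]
jaw ang -63.11 y axis [ 0.0009  0.0031 -1.    ]
shift(now axes) [ 0.001   0.0001 -0.0007] shift(target axes) [ 0.001   0.0001 -0.0007] turn [ 0.1334 -0.11   -0.1256]
```

Contact. Release, rise, and go for the drum.

>>> servo_tool(delta_pos=[[0,0,0],[0,0,0],[0,0,0],[0,0,0],[0,0,0]], dr=[[0,0,0],[0,0,0],[0,0,0],[0,0,0],[0,0,0]], grip=[0,0.73,0.8,0.88,1])

```text
t: 28.65
tool_pos: [0.3915, 0.3234, 0.0392]
tool_rot: [-0.464, 1.962, -1.955]
contact_force: [-0.4, -0.3, 0.6]
opening: 0.0855
```

>>> servo_tool(delta_pos=[[0,0,0],[0,-0.01,0],[0,-0.03,0],[0,-0.05,0],[0,-0.04,0]], dr=[[0,0,0],[0,0,0],[0,0,0],[0,0,0],[0,0,0]], grip=[1,1,1,1,1])

```text
t: 29.28
tool_pos: [0.3887, 0.3213, 0.1704]
tool_rot: [-0.472, 1.963, -1.96]
contact_force: [1.4, 0.4, 0.1]
opening: 0.0856
```

```bash
python3 go.py .4743 .106 .16 -63; python3 - <<'E'
from h import *
a=ctrl.get_image("side")
cv2.imwrite("pics/s10.png",cv2.resize(a[200:380,250:450],None,fx=3,fy=3)[:,:,::-1])
E
```

```text
t 29.275 pos [0.3887 0.3213 0.1704] F [1.3919 0.4287 0.1091] open 0.08564904335517093 q [ 0.5418 -0.2075  1.9358  0.0023  1.4158  1.643 ]
jaw ang -63.12 y axis [-0.0033  0.0007 -1.    ]
shift(now axes) [0.021  0.0099 0.2308] shift(target axes) [0.0215 0.0104 0.2307] turn [ 0.1199 -0.1187  0.152 ]
```

View pics/s10.png

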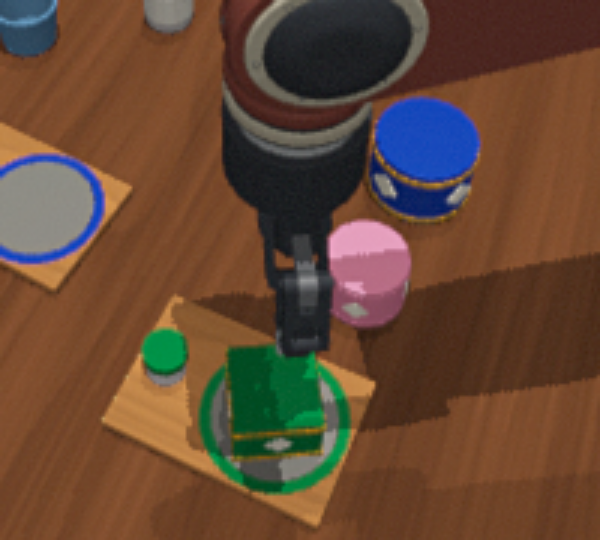

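Chest stands on the green pad, upright. On to the drum.

>>> servo_tool(delta_pos=[[0.004,0,0.045],[0.005,0,0.055],[0.005,0,0.055],[0.004,0,0.045],[0.003,0,0.02]], dr=[[0.1,0,0.1],[0,0,0],[0,0,0],[0,0,0],[0,0,0]], grip=[1,1,1,1,1])

```text
t: 29.95
tool_pos: [0.4768, 0.114, 0.1835]
tool_rot: [-0.45, 1.953, -1.945]
contact_force: [1.6, 0.2, 0.2]
opening: 0.0854
```

>>> servo_tool(delta_pos=[[0,0,0]], dr=[[0,0,0]], grip=[1])

```text
t: 30.08
tool_pos: [0.4773, 0.1129, 0.1841]
tool_rot: [-0.447, 1.954, -1.946]
contact_force: [-0.8, 0.5, -0.5]
opening: 0.0855
```

```bash
python3 go.py .4743 .106 .1 -63
```

```text
t 30.075 pos [0.4773 0.1129 0.1841] F [-0.76    0.4798 -0.4597] open 0.08550224100353304 q [ 0.0759 -0.2736  1.9674  0.0074  1.4271  1.1739]
jaw ang -62.97 y axis [ 0.0201  0.0088 -0.9998]
shift(now axes) [0.0076 0.084  0.0047] shift(target axes) [0.0058 0.0841 0.0048] turn [-0.0706  0.031  -1.2546]
```

>>> servo_tool(delta_pos=[[0.004,0.01,0.004],[0.001,0.03,0],[0,0.03,0],[0,0.01,0],[0,0,0]], dr=[[0,0,-1.1],[0,0,0],[0,0,0],[0,0,0],[0,0,0]], grip=[1,1,1,1,1])

```text
t: 30.7
tool_pos: [0.4735, 0.1102, 0.1013]
tool_rot: [-0.475, 1.954, -1.955]
contact_force: [-0.1, -0.1, 0.9]
opening: 0.0853
```

```bash
python3 go.py .4743 .106 .075 -63
```

```text
t 30.7 pos [0.4735 0.1102 0.1013] F [-0.1097 -0.0989  0.9173] open 0.08531512274480973 q [ 0.0757 -0.1868  2.0384 -0.0004  1.2892  1.1691]
jaw ang -62.64 y axis [ 0.0007 -0.0003 -1.    ]
shift(now axes) [0.0013 0.0263 0.0041] shift(target axes) [0.0012 0.0263 0.0041] turn [-0.0346  0.3553 -0.028 ]
```

>>> servo_tool(delta_pos=[[0.001,0.005,0.004],[0,0.01,0],[0,0.005,0],[0,0,0]], dr=[[0,0,0],[0,0,0],[0,0,0],[0,0,0]], grip=[1,1,1,1])

```text
t: 31.2
tool_pos: [0.4764, 0.1063, 0.0827]
tool_rot: [-0.471, 1.951, -1.954]
contact_force: [0.2, -0.4, -0.6]
opening: 0.085
```

```bash
python3 go.py .4743 .106 .025 -63; python3 - <<'E'
from h import *
a=ctrl.get_image("side")
cv2.imwrite("pics/s11.png",cv2.resize(a[200:300,280:420],None,fx=5,fy=5)[:,:,::-1])
E
```

```text
t 31.2 pos [0.4764 0.1063 0.0827] F [ 0.1869 -0.3706 -0.5891] open 0.08503564919542332 q [ 0.0673 -0.1614  2.0499 -0.0005  1.2479  1.1601]
jaw ang -62.61 y axis [ 0.0052 -0.0001 -1.    ]
shift(now axes) [ 0.0023  0.0577 -0.0008] shift(target axes) [ 0.002   0.0577 -0.0007] turn [-0.1412  0.3919 -0.2604]
```

View pics/s11.png

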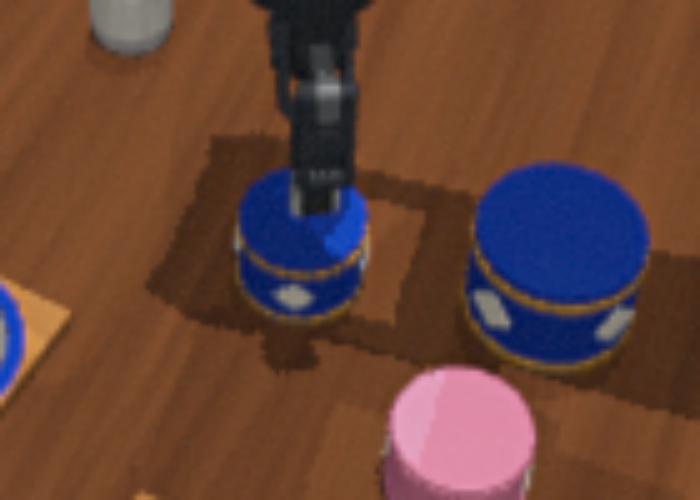

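Over the small blue drum (crop (303,240)). Descend.

>>> servo_tool(delta_pos=[[0.0015,0.006,0],[0,0.012,0],[0,0.006,0],[0,0,0]], dr=[[-0.1,0,-0.25],[0,0,0],[0,0,0],[0,0,0]], grip=[1,1,1,1])

```text
t: 31.75
tool_pos: [0.4751, 0.1055, 0.0572]
tool_rot: [-0.476, 1.954, -1.955]
contact_force: [-0.9, -0.7, -0.1]
opening: 0.0854
```

```bash
python3 go.py .4743 .106 .025 -63
```

```text
t 31.75 pos [0.4751 0.1055 0.0572] F [-0.9125 -0.7115 -0.0885] open 0.08539605356414808 q [ 0.0659 -0.1258  2.0653 -0.0007  1.2017  1.1589]
jaw ang -62.61 y axis [ 0.0004 -0.0006 -1.    ]
shift(now axes) [ 0.0005  0.0322 -0.0008] shift(target axes) [ 0.0005  0.0322 -0.0008] turn [-0.041   0.3882 -0.0057]
```

>>> servo_tool(delta_pos=[[0,0.008,0],[0,0.012,0],[0,0.008,0],[0,0.003,0],[0,0,0]], dr=[[0,0,0],[0,0,0],[0,0,0],[0,0,0],[0,0,0]], grip=[1,1,1,1,1])

```text
t: 32.38
tool_pos: [0.475, 0.1055, 0.0238]
tool_rot: [-0.477, 1.954, -1.955]
contact_force: [0.1, 0.4, 0.0]
opening: 0.0854
```

```bash
python3 go.py .4743 .106 .025 -63
```

```text
t 32.375 pos [0.475  0.1055 0.0238] F [0.072  0.3993 0.0097] open 0.08536041213738195 q [ 0.0659 -0.0732  2.0809 -0.0007  1.134   1.159 ]
jaw ang -62.61 y axis [-0.0001 -0.0007 -1.    ]
shift(now axes) [ 0.0004 -0.0012 -0.0007] shift(target axes) [ 0.0004 -0.0012 -0.0007] turn [-0.0307  0.3913  0.0219]
```

>>> servo_tool(delta_pos=[[0,0,0],[0,0,0],[0,0,0],[0,0,0],[0,0,0]], dr=[[0,0,0],[0,0,0],[0,0,0],[0,0,0],[0,0,0]], grip=[0.88,0.78,0.7,0.4,0.1], grip_force=40)

```text
t: 33.0
tool_pos: [0.4759, 0.1058, 0.0251]
tool_rot: [-0.474, 1.954, -1.955]
contact_force: [1.2, 0.2, -0.2]
opening: 0.0632
```

>>> servo_tool(delta_pos=[[0,0,0],[0,0,0]], dr=[[0,0,0],[0,0,0]], grip=[0,0])

```text
t: 33.25
tool_pos: [0.4759, 0.1058, 0.0251]
tool_rot: [-0.474, 1.954, -1.955]
contact_force: [-0.4, 0.2, 0.8]
opening: 0.0631
```

```bash
python3 go.py .4743 .106 .025 -63
```

```text
t 33.25 pos [0.4759 0.1058 0.0251] F [-0.3668  0.1828  0.7733] open 0.06311261682270182 q [ 0.0661 -0.0746  2.0796 -0.0002  1.1347  1.1589]
jaw ang -62.61 y axis [ 0.0019 -0.     -1.    ]
shift(now axes) [ 0.0013  0.0001 -0.0009] shift(target axes) [ 0.0013  0.0001 -0.0009] turn [-0.0507  0.387  -0.0962]
```

>>> servo_tool(delta_pos=[[0,-0.01,0],[0,-0.02,0],[0,-0.04,0],[0,-0.04,0],[0,-0.02,0]], dr=[[0,0,0],[0,0,0],[0,0,0],[0,0,0],[0,0,0]], grip=[0,0,0,0,0])

```text
t: 33.88
tool_pos: [0.4725, 0.1054, 0.1565]
tool_rot: [-0.483, 1.957, -1.957]
contact_force: [0.4, 0.0, -2.6]
opening: 0.0632
```

```bash
python3 go.py .634 .2288 .16 -63
```

```text
t 33.875 pos [0.4725 0.1054 0.1565] F [ 0.4468  0.0379 -2.5532] open 0.0632304168004236 q [ 0.0661 -0.2458  1.9916 -0.0008  1.4016  1.159 ]
jaw ang -62.61 y axis [-0.0057 -0.0011 -1.    ]
shift(now axes) [-0.2001 -0.0046 -0.0353] shift(target axes) [-0.1999 -0.0035 -0.0366] turn [0.0919 0.3879 0.321 ]
```

>>> servo_tool(delta_pos=[[-0.02,0,-0.004],[-0.04,0,-0.007],[-0.05,0,-0.009],[-0.045,0,-0.008],[-0.025,0,-0.005]], dr=[[0.1,0.3,0.3],[0,0,0],[0,0,0],[0,0,0],[0,0,0]], grip=[0,0,0,0,0])

```text
t: 34.5
tool_pos: [0.6224, 0.2188, 0.1619]
tool_rot: [-0.462, 1.954, -1.959]
contact_force: [-0.2, -0.7, -1.8]
opening: 0.0633
```

```bash
python3 go.py .635 .2288 .1 -63
```

```text
t 34.5 pos [0.6224 0.2188 0.1619] F [-0.2327 -0.7198 -1.7631] open 0.06331457724662616 q [ 0.2265  0.1657  1.5828 -0.0025  1.3865  1.3273]
jaw ang -63.05 y axis [ 0.0071 -0.0009 -1.    ]
shift(now axes) [-0.0154  0.062  -0.0034] shift(target axes) [-0.0157  0.0619 -0.0032] turn [-0.2289 -0.0458 -0.3381]
```

>>> servo_tool(delta_pos=[[-0.009,0.01,-0.002],[-0.003,0.02,0],[0,0.02,0],[0,0.008,0],[0,0,0]], dr=[[-0.2,0,-0.3],[0,0,0],[0,0,0],[0,0,0],[0,0,0]], grip=[0,0,0,0,0])

```text
t: 35.12
tool_pos: [0.6294, 0.2247, 0.097]
tool_rot: [-0.477, 1.961, -1.963]
contact_force: [0.4, -0.1, -1.0]
opening: 0.0636
```

```bash
python3 go.py .635 .2288 .0371 -63
```

```text
t 35.125 pos [0.6294 0.2247 0.097 ] F [ 0.4397 -0.0652 -1.0419] open 0.06356557224238164 q [ 0.232   0.2512  1.5975 -0.001   1.2997  1.3329]
jaw ang -63.06 y axis [-0.0064 -0.0025 -1.    ]
shift(now axes) [-0.0073  0.0598 -0.0011] shift(target axes) [-0.0068  0.0599 -0.0012] turn [ 0.0369 -0.0584  0.3922]
```

>>> servo_tool(delta_pos=[[-0.005,0.01,-0.001],[-0.001,0.015,0],[0,0.015,0],[0,0.007,0],[0,0,0]], dr=[[0,0,0.3],[0,0,0],[0,0,0],[0,0,0],[0,0,0]], grip=[0,0,0,0,0])

```text
t: 35.75
tool_pos: [0.6349, 0.2284, 0.0475]
tool_rot: [-0.469, 1.96, -1.959]
contact_force: [0.3, 0.3, -1.9]
opening: 0.0626
```

```bash
python3 go.py .635 .2288 .0371 -63;  python3 - <<'E'
from h import *
a=ctrl.get_image("side");b=ctrl.get_image("top")
im=np.hstack([a[220:300,210:300],b[120:200,180:270]])
cv2.imwrite("pics/s12.png",cv2.resize(im,None,fx=4,fy=4,interpolation=cv2.INTER_NEAREST)[:,:,::-1])
E
```

```text
t 35.75 pos [0.6349 0.2284 0.0475] F [ 0.33    0.3466 -1.8523] open 0.06262301235173859 q [0.235  0.3141 1.6109 0.0003 1.2165 1.3356]
jaw ang -63.07 y axis [-0.      0.0003 -1.    ]
shift(now axes) [-0.0003  0.0104 -0.0003] shift(target axes) [-0.0003  0.0104 -0.0003] turn [ 0.0164 -0.0704 -0.0058]
```

View pics/s12.png

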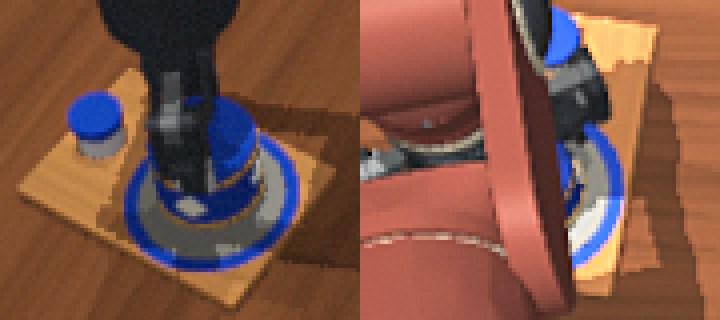

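Drum is about 10 mm over the blue pad, centred. Lower.

>>> servo_tool(delta_pos=[[0,0.003,0],[0,0.003,0],[0,0.002,0],[0,0.001,0],[0,0.001,0]], dr=[[0,0,0],[0,0,0],[0,0,0],[0,0,0],[0,0,0]], grip=[0,0,0,0,0])

```text
t: 36.48
tool_pos: [0.6367, 0.2288, 0.0399]
tool_rot: [-0.464, 1.958, -1.958]
contact_force: [0.4, -0.7, -2.3]
opening: 0.0628
```

>>> servo_tool(delta_pos=[[0,0.001,0]], dr=[[0,0,0]], grip=[0])

```text
t: 36.6
tool_pos: [0.6367, 0.2288, 0.0388]
tool_rot: [-0.464, 1.958, -1.957]
contact_force: [0.1, 0.4, -0.6]
opening: 0.0634
```

```bash
python3 go.py .635 .2288 .0371 -63
```

```text
t 36.6 pos [0.6367 0.2288 0.0388] F [ 0.0526  0.3592 -0.579 ] open 0.06336251970135012 q [0.235  0.3255 1.613  0.0003 1.1984 1.3356]
jaw ang -63.07 y axis [ 0.0046  0.0014 -1.    ]
shift(now axes) [ 0.0016  0.0017 -0.0008] shift(target axes) [ 0.0015  0.0017 -0.0008] turn [-0.0468 -0.0676 -0.271 ]
```

>>> servo_tool(delta_pos=[[0.001,0.001,0],[0,0.0008,0]], dr=[[0,0,-0.25],[0,0,0]], grip=[0,0])

```text
t: 36.85
tool_pos: [0.6358, 0.2283, 0.0372]
tool_rot: [-0.469, 1.959, -1.96]
contact_force: [-1.3, -0.7, 1.8]
opening: 0.0632
```

```bash
python3 go.py .635 .2288 .0371 -63
```

```text
t 36.85 pos [0.6358 0.2283 0.0372] F [-1.2585 -0.7169  1.8179] open 0.06315888503291152 q [ 0.2351  0.3281  1.6126 -0.0009  1.2007  1.3362]
jaw ang -63.07 y axis [ 0.0003 -0.0008 -1.    ]
shift(now axes) [ 0.0005  0.0001 -0.0008] shift(target axes) [ 0.0005  0.0001 -0.0008] turn [-0.0474 -0.0689  0.0057]
```

Contact. Release and retreat.

>>> servo_tool(delta_pos=[[0,0,0],[0,0,0],[0,0,0],[0,0,0],[0,0,0]], dr=[[0,0,0],[0,0,0],[0,0,0],[0,0,0],[0,0,0]], grip=[0,0.77,0.84,0.92,1])

```text
t: 37.48
tool_pos: [0.637, 0.2286, 0.0385]
tool_rot: [-0.466, 1.958, -1.959]
contact_force: [-0.8, -0.5, 0.4]
opening: 0.0857
```

>>> servo_tool(delta_pos=[[0,0,0],[0,-0.01,0],[0,-0.03,0],[0,-0.05,0],[0,-0.06,0]], dr=[[0,0,0],[0,0,0],[0,0,0],[0,0,0],[0,0,0]], grip=[1,1,1,1,1])

```text
t: 38.1
tool_pos: [0.6329, 0.2277, 0.1867]
tool_rot: [-0.48, 1.963, -1.964]
contact_force: [0.9, 1.0, 0.3]
opening: 0.0852
```

```bash
python3 go.py .42 .0 .25 -63
```

```text
t 38.1 pos [0.6329 0.2277 0.1867] F [0.8744 0.9541 0.3216] open 0.08523966730536102 q [ 0.2352  0.1874  1.516  -0.0008  1.4476  1.3362]
jaw ang -63.08 y axis [-0.009 -0.003 -1.   ]
shift(now axes) [ 0.2935 -0.0607  0.1065] shift(target axes) [ 0.2931 -0.0633  0.1062] turn [ 0.0836 -0.0755  0.5376]
```

>>> servo_tool(delta_pos=[[0.04,-0.03,0.015],[0.05,-0.02,0.019],[0.055,0,0.02],[0.055,0,0.02],[0.05,0,0.02]], dr=[[0,0,0],[0,0,0],[0,0,0],[0,0,0],[0,0,0]], grip=[1,1,1,1,1])

```text
t: 38.72
tool_pos: [0.4542, 0.0281, 0.2525]
tool_rot: [-0.459, 1.946, -1.956]
contact_force: [0.1, -0.6, 0.9]
opening: 0.0852
```

>>> servo_tool(delta_pos=[[0.03,0,0.01],[0,0,0]], dr=[[0,0,0],[0,0,0]], grip=[1,1])

```text
t: 38.98
tool_pos: [0.4301, 0.0031, 0.2544]
tool_rot: [-0.451, 1.945, -1.959]
contact_force: [-0.1, 0.1, -0.2]
opening: 0.0852
```

```bash
python3 - <<'E'
from h import *
np.set_printoptions(precision=4,suppress=True)
b=ctrl.get_image("top");a=ctrl.get_image("side"); np.savez("im3.npz",top=b,side=a)
cv2.imwrite("pics/t9.png",b[:,:,::-1]);cv2.imwrite("pics/d9.png",a[:,:,::-1])
print(ctrl.get_obs()['t'],ctrl.get_obs()['tool_pos'])
E
```

```text
39.075 [0.431  0.0041 0.2542]
```

View pics/t9.png

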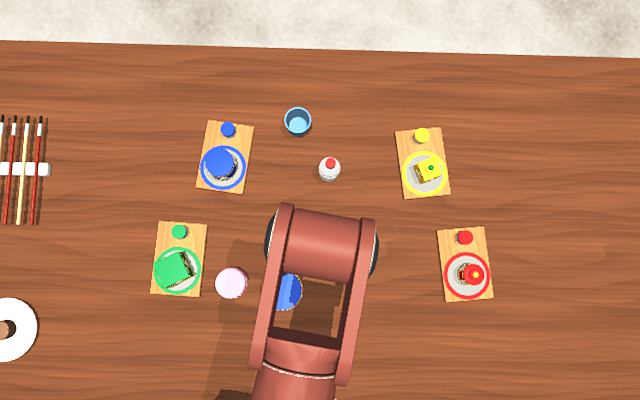

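View pics/d9.png

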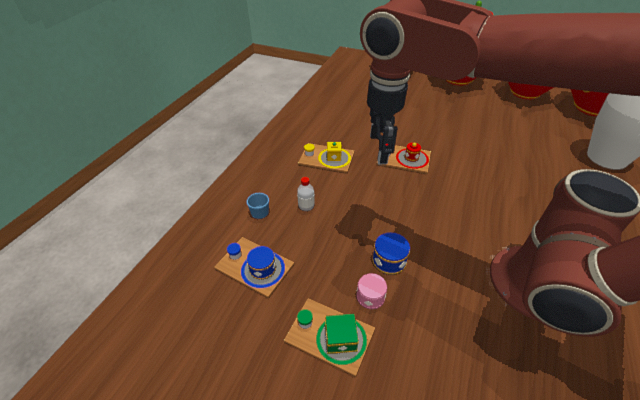

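All four pieces are upright on their boards, and bottle (329,169) and cup (297,121) have not moved. I check the centring by overlaying each model at its ring centre.

```bash
python3 - <<'E'
from ov import *
D=np.load("im3.npz")
T=dict(drum=((.066,.012,.062,'rd'),(.634,.2288,0)),caddy=((.046,.012,.058,'sq'),(.630,-.2568,21.6)),jar=((.048,.012,.058,'rd'),(.388,-.3535,0)),chest=((.062,.012,.062,'sq'),(.3885,.3228,27)))
W=[(n,tuple((proj(n,[q[0],q[1],.03])[0]-30).astype(int))) for n in('top','side') for a,q in T.values()]
ov("pics/ov3.png",list(T.values()),wins=W,D=D,f=3.3)
E
```

```text
(no output)
```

View pics/ov3.png

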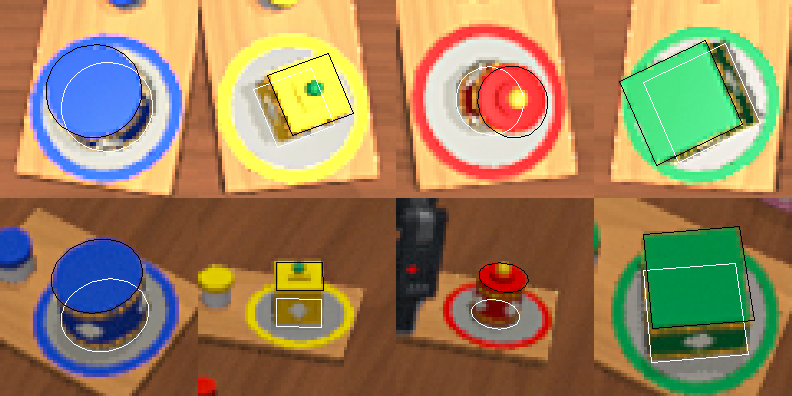

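All centred to about 1–2 mm and upright. Handing in.

```bash
python3 -c "
from station import ctrl
o=ctrl.get_obs();print(o['t'],o['contact_force'],abs(o['dq']).max());print(ctrl.finish_job())"
```

```text
39.075 [ 0.06918243 -0.04227753 -0.61377685] 0.029029717837690608
the job is handed in; nothing more can be done
None
```

I took both stacks apart and set all four pieces on their matching pads, then handed the job in at about 39 s. The order was jar to red, caddy to yellow, chest to green and drum to blue, since the upper pieces had to come off first.

- **Placement:** In the last pictures from both cameras, each piece stands upright, and outlines drawn at the ring centres match the pieces to about 1–2 mm.
- **Left alone:** The bottle and cup have not moved in those pictures. I never touched the pink drum or the larger blue one.
- **Robot clear:** At hand-in the gripper was open and clear of everything, with contact force near zero.
- **Rougher moment:** The wrist force briefly read about 30 N downward (33 N in all) as the jar was set down, because it was already resting on the pad when I pressed one more step. The other three landed with only a few newtons.
- **Disagreement:** The two cameras put some of the pads and pieces 1–5 mm apart along y. I averaged them for the pads and weighted the top view for the pieces.

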